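Finish the wax-tin pyramid in the barber's display rack

TASK

Finish the display pyramid: the two red wax tins lying on the rubber mat belong on edge in the wooden rack, lids facing the same way as the other four. Settle one into the empty gap of the second tier, beside the tin that is already there, then the other on top in the gap between those two. Set them down gently, without ramming or shifting the pile, and leave everything else on the counter where it is.

Things in the scene. Friction and masses are not known exactly. Their poses are not given: they have to be found in the camera images.
- rack: wooden display rack, fixed: board 58 x 228 mm (x, y), 15 mm thick, 10 mm lips along it 46 mm apart, end cheeks 60 mm high, 204 mm apart. Origin: centre of its underside; y along the row, z up, lids face +x. Holds 3 tins on edge (6 mm play in all, middles 48 mm up) and one saddled on the +y two. A saddled tin's middle is 57 mm above two touching tins, 55 mm if they are 6 mm apart
- row_left: bottom row, +y end: red wax tin like the others, 66 mm diameter, 40 mm high, about 140 g (varies), on edge in the rack, lid to the rack's +x. Origin: centre of its base (steel-coloured) face, 20 mm behind the tin's middle; its z axis is the tin's axis and points to the lid (red with a cream ring)
- row_middle: bottom row, middle; otherwise as row_left. The empty gap is between this and row_right. The tins are rigid: coming down on them 1 mm too far presses with tens of newtons, so feel for the contact
- row_right: bottom row, -y end; otherwise as row_left
- upper_left: second tier, saddled on row_left and row_middle; otherwise as row_left. A tin placed beside it in the empty gap ends about 3 mm from it, so no finger fits between; the flat faces stay free
- tin_a: loose red wax tin like the others, 66 mm diameter, 40 mm high, about 140 g (varies), lying flat on the mat, lid up. Rigid and smooth. Origin: centre of its base, z axis along the tin's axis to the lid. May take either of the two free places
- tin_b: loose, the same as tin_a
- mat: fixed black ribbed rubber mat, 170 x 400 mm (x, y). Origin: centre of its underside, z up. Round ribs of 4 mm radius along y, centre lines 3 mm above the counter (tops at 7 mm, where flat tins lie), at mat x = +-14, +-42, +-70 mm. Grooves between them at x = 0, +-28, +-56: a tin on edge there, axis along y, sits on two ribs, middle 37 mm above the counter, and does not roll
- blue_tin: blue wax tin lying on the mat, same size as the red ones; not part of the job. Origin: centre of its base
- spray: green glass spray bottle, 42 mm diameter, 165 mm high, standing. Origin: centre of its base
- lotion: amber bottle with black cap, 48 mm diameter, 100 mm high, standing. Origin: centre of its base
- duster: neck duster standing on its handle: black bristle head 110 mm wide, 161 mm high. Origin: centre of its foot
- clipper: black hair clipper lying, 176 x 46 x 34 mm, along its x. Origin: underside, near its middle
- hairbrush: black hairbrush lying bristles up, 215 x 55 x 31 mm, handle to its -x. Origin: underside, near its middle
- tonic: blue tonic bottle, 72 mm diameter, 170 mm high, standing. Origin: centre of its base
- comb: black comb lying flat, 175 x 27 x 5 mm, along its x. Origin: underside, middle
Things that resemble listed ones, but are neither listed nor needed, are in the scene too. Leave any green look-alike of the tin_a alone.

How it is judged:
On the way:
1. one of the two tins sits released in the empty gap of the second tier, lid facing the rack's +x (((x of tin_a in the frame of rack between -0.029 and -0.011 m and y of tin_a in the frame of rack between -0.046 and -0.026 m and z of tin_a in the frame of rack between 0.098 and 0.112 m and angle between the z axis of tin_a and the x axis of rack, either way round below 0.15 rad and linear speed of tin_a below 0.02 m/s and angular speed of tin_a below 0.3 rad/s and contact force between tin_a and the fingers below 0.3 N) or (x of tin_b in the frame of rack between -0.029 and -0.011 m and y of tin_b in the frame of rack between -0.046 and -0.026 m and z of tin_b in the frame of rack between 0.098 and 0.112 m and angle between the z axis of tin_b and the x axis of rack, either way round below 0.15 rad and linear speed of tin_b below 0.02 m/s and angular speed of tin_b below 0.3 rad/s and contact force between tin_b and the fingers below 0.3 N))), for 0.2 s.
At the end, for the whole second after the job is handed in: 3-2-1 pyramid at rest: one loose tin saddled on the middle and right tins, the other on top of the second tier, each within 10 mm along the row, 9 mm across, 7 mm in height, axis within 0.15 rad of the rack's x, lid to +x; the four other tins still in place to the same limits (((x of tin_a in the frame of rack between -0.029 and -0.011 m and y of tin_a in the frame of rack between -0.046 and -0.026 m and z of tin_a in the frame of rack between 0.098 and 0.112 m and angle between the z axis of each of tin_a, tin_b and the x axis of rack, either way round below 0.15 rad and x of tin_b in the frame of rack between -0.029 and -0.011 m and y of tin_b in the frame of rack between -0.0115 and 0.0085 m and z of tin_b in the frame of rack between 0.154 and 0.168 m and linear speed of each of tin_a, tin_b below 0.02 m/s and angular speed of each of tin_a, tin_b below 0.3 rad/s) or (x of tin_b in the frame of rack between -0.029 and -0.011 m and y of tin_b in the frame of rack between -0.046 and -0.026 m and z of tin_b in the frame of rack between 0.098 and 0.112 m and angle between the z axis of each of tin_b, tin_a and the x axis of rack, either way round below 0.15 rad and x of tin_a in the frame of rack between -0.029 and -0.011 m and y of tin_a in the frame of rack between -0.0115 and 0.0085 m and z of tin_a in the frame of rack between 0.154 and 0.168 m and linear speed of each of tin_b, tin_a below 0.02 m/s and angular speed of each of tin_b, tin_a below 0.3 rad/s)) and x of row_left in the frame of rack between -0.029 and -0.011 m and y of row_left in the frame of rack between 0.057 and 0.077 m and z of row_left in the frame of rack between 0.041 and 0.055 m and angle between the z axis of each of row_left, row_middle, row_right, upper_left and the x axis of rack, either way round below 0.15 rad and x of row_middle in the frame of rack between -0.029 and -0.011 m and y of row_middle in the frame of rack between -0.0115 and 0.0085 m and z of row_middle in the frame of rack between 0.041 and 0.055 m and x of row_right in the frame of rack between -0.029 and -0.011 m and y of row_right in the frame of rack between -0.0775 and -0.0575 m and z of row_right in the frame of rack between 0.041 and 0.055 m and x of upper_left in the frame of rack between -0.029 and -0.011 m and y of upper_left in the frame of rack between 0.0235 and 0.0435 m and z of upper_left in the frame of rack between 0.097 and 0.111 m); the robot touches nothing.
It fails at once if a bystander (blue tin, bottle, brush, clipper, comb) is shifted by more than 30 mm (distance of any of blue_tin, spray, lotion, duster, clipper, hairbrush, tonic, comb from where it was at the start of the episode above 0.03 m).
It fails at once if a tin of the pile is rammed or pressed down with more than 45 N (contact force between any of tin_a, tin_b and row_left above 45 N or contact force between any of tin_a, tin_b and row_middle above 45 N or contact force between any of tin_a, tin_b and row_right above 45 N or contact force between any of tin_a, tin_b and upper_left above 45 N or contact force between tin_a and tin_b above 45 N).
It fails at once if one of the four tins already in the rack is shifted by more than 20 mm (distance of any of row_left, row_middle, row_right, upper_left from where it was at the start of the episode above 0.02 m).
It also fails if it takes over 72 s, if anything falls off the work surface, if the arm or the gripper's body presses on something with over 40 N, if the wrist force passes 120 N, or if a joint passes its speed limit or range.

ROBOT

A 7-joint arm with a two-finger parallel gripper is mounted at the origin on the work surface. World frame = base frame: x ahead of the robot, y to its left, z up, the work surface at z = 0. Lengths are in m, angles in rad, forces in N, time in s.
With the tool pointing down it reaches from about 0.425 to 1.025 m from the base axis. Payload 9.4 kg.
Tool frame: the origin (TCP) lies midway between the tips of the shut fingers; the grasp point (between the pads) lies manip.hold_point_z behind it (manip.hold_point_z is the distance from the TCP to the grasp point, in m); z points along the fingers, y is the direction in which the jaws open and shut (so a half turn about z gives the same grasp; the last joint's range is limited). The gripper opens to 85 mm and grips with 20 to 120 N. Pads are 22 mm wide; open, the fingers measure 114 mm over their backs; the gripper's body (76 mm by 85 mm) begins 54 mm behind the grasp point. The pads swing forward as they close: fully open they stand 13 mm farther back than shut.
Start: joints at [1.214, 0.599, -0.003, 1.599, 0.002, 0.943, -0.08], TCP at [0.2, -0.697, 0.197] pointing down, gripper open.
Joint ranges: [-2.57, 2.57], [-0.35, 1.97], [-1.29, 1.29], [0.11, 2.56], [-1.05, 4.19], [0.11, 1.86], [-2.63, 2.63]. Speed limits (rad/s): [2.22, 2.22, 3.01, 3.01, 3.14, 3.14, 3.14].

INTERFACE

Orientations are given as a 3x3 rotation matrix whose columns are the frame's x, y, z axes.
In Python, from plant import manip gives the robot as it stands.
- The arm moves only by the tool servo_tool, never from a script. Its argument "commands" is a list of rows, each a list of 3 entries, a list of its own where there are three numbers: the gripper command: -1 is shut, 1 is fully open, values between are in proportion, then the shift along the world's x, y, z in mm, then the turn, a rotation vector about the world's x, y, z in rad. A call has 1 to 12 rows; each row shifts and turns the pose as measured when the row begins; what a row does not reach is not made up. A row lasts 1/8 s, in which the tool goes at most 62.5 mm and 10.7 degrees, less where a joint would pass 70% of its speed; a pose out of reach is approached as far as the arm can. A call with a gripper value outside its range is refused whole. The fingers move at their own pace and stop on an object; "force" is the grip in N (left out, the last holds). Time passes only in rows, so rows that do not move let the fingers close. It gives the time, the measured TCP pose, the force and the opening at its end, in the units of the state.
- manip.observe(): the state, without advancing time (a new reading comes with each control period).
- manip.get_image(name): name is "side" or "top" or "wrist"; returns a dict with "pixels" (384x512x3 uint8, red, green, blue), "range_z" (384x512 float32, m along the optical axis (not along the pixel's ray), 0 where there is no reading), "camera_matrix" (3x3 intrinsics, pixels), "xyz" and "orientation" of the camera in the world. Camera axes: x right, y down, z forward; pixel columns grow to the right and rows downward; lengths in m; the calibration is good to about 2 mm. A picture is of the moment at which its call begins.
- manip.sign_off(): hands the job in, once; it reports no verdict.
Trained networks look in a picture, given as the dict that the camera call returned (one of the last four; its "shot" number tells which), for a name from the list of things; names that differ only in an ending like _2 or _b are one class to them, and where a whole thing is asked for, a point or a joint stands for the part that bears it (a point fixed in the world has none). Each returns a list of dicts, best first, with "conf" (0 to 1); they miss things now and then, are a little off and sometimes report something else, mostly with a low value. They report only what shows in the picture. A call takes as long as a camera call. They do not tell look-alikes from the thing itself.
- manip.recognise(target, picture): "point" ([column, row] in pixels, amid what is visible of it).
The state is a dict: "clock": time; "joint_pos": joint angles; "qd": joint speeds; "joint_efforts": joint torques, N m; "ee_pos": TCP position; "tool_rot": TCP orientation; "force": force on the tool from outside, world axes, zero at the start; "torque": the same for the moment, N m; "finger_gap": finger opening in m.
Only numpy, scipy, OpenCV 4.12 (cv2) and the standard library are available. Lean on these libraries where they do the work, as an engineer would, in place of code of your own. Each camera call takes 0.05 s, during which the arm holds its last target. There are 200 camera calls.

## Working session

There is one attempt and no reset: what is moved stays moved. The work goes in short steps, Python scripts to look and compute and a tool call to move; the robot and the scene stay as the last step left them, time stands still between calls to the robot, and variables do not carry over. Pictures are saved under pics/ and viewed, about 8 in all and at most 12, crops included, and the job is handed in when it is done.

Besides the shell and the picture viewer there is one more tool, called after ">>>" by a JSON object that holds its "op" and its "data", one argument or row to a line. servo_tool: Moves the arm, as the interface text tells. Its arguments: {"type":"object","properties":{"commands":{"type":"array"},"force":{"type":"number"}},"required":["commands"]}

```bash
ls; mkdir -p pics
cat > h.py <<'E'
import numpy as np, cv2
from plant import manip
def pt(im,u,v,r=2):
    z=im["range_z"][max(0,int(v)-r):int(v)+r+1,max(0,int(u)-r):int(u)+r+1]; z=np.median(z[z>0])
    K=np.array(im["camera_matrix"]); p=np.linalg.solve(K,[u,v,1])*z
    return np.array(im["xyz"])+np.array(im["orientation"])@p
def cloud(im):
    K=np.array(im["camera_matrix"]); v,u=np.indices(im["range_z"].shape)
    p=np.stack([u,v,np.ones_like(u)],-1)@np.linalg.inv(K).T*im["range_z"][...,None]
    return p@np.array(im["orientation"]).T+np.array(im["xyz"])
def save(im,n,box=None,s=1):
    a=im["pixels"][...,::-1]
    if box: a=a[box[1]:box[3],box[0]:box[2]]
    cv2.imwrite("pics/"+n,cv2.resize(a,None,fx=s,fy=s,interpolation=cv2.INTER_CUBIC))
E
python3 - <<'E'
from h import *
print(manip.hold_point_z); print({k:np.round(v,3).tolist() for k,v in manip.observe().items()})
for n in ["top","side"]:
    im=manip.get_image(n); save(im,n+"0.png",s=1.5); np.savez(n+"0.npz",**im)
    print(n,np.round(im["xyz"],3),np.round(im["orientation"],2).tolist(),im["camera_matrix"][0])
    for t in ["tin_a","rack","row_left","mat","blue_tin","spray","lotion","duster","clipper","hairbrush","tonic","comb"]:
        for d in manip.recognise(t,im)[:8]:
            u,v=d["point"]; print(t,round(d["conf"],2),np.round(d["point"]),np.round(pt(im,u,v),3))
E
```

```text
pics
0.0187
{'clock': 0.0, 'joint_pos': [1.214, 0.6, -0.003, 1.6, 0.002, 0.943, -0.08], 'qd': [0.002, 0.001, -0.001, -0.001, 0.001, -0.001, 0.001], 'joint_efforts': [-0.001, -77.644, 1.564, -25.8, 0.012, 0.009, 0.0], 'ee_pos': [0.2, -0.696, 0.196], 'tool_rot': [[0.961, 0.276, -0.001], [0.276, -0.961, 0.001], [-0.0, -0.002, -1.0]], 'force': [0.249, 1.127, 0.326], 'torque': [0.057, 0.018, -0.006], 'finger_gap': 0.085}
top [0.266 0.039 1.407] [[0.02, -0.98, 0.2], [-1.0, -0.02, 0.0], [0.0, -0.2, -0.98]] [467.31639076   0.         260.47530113]
tin_a 0.89 [345. 249.] [ 0.38  -0.209  0.041]
tin_a 0.65 [327. 195.] [ 0.539 -0.158  0.049]
tin_a 0.62 [367. 201.] [ 0.521 -0.276  0.049]
tin_a 0.62 [260. 260.] [0.344 0.037 0.041]
tin_a 0.56 [300. 262.] [ 0.34  -0.078  0.041]
rack 0.58 [196. 212.] [0.477 0.227 0.059]
row_left 0.6 [172. 213.] [0.469 0.293 0.081]
mat 0.64 [330. 205.] [ 0.507 -0.166  0.044]
mat 0.49 [182. 201.] [0.495 0.255 0.136]
mat 0.29 [219. 196.] [0.521 0.16  0.08 ]
blue_tin 0.66 [286. 189.] [ 0.554 -0.037  0.047]
blue_tin 0.21 [200. 207.] [0.488 0.214 0.08 ]
spray 0.89 [335. 12
[... 940 characters left out ...]
71.] [0.442 0.446 0.068]
rack 0.68 [216. 245.] [0.461 0.273 0.02 ]
rack 0.29 [291. 136.] [ 0.681 -0.312  0.033]
rack 0.25 [212. 219.] [0.471 0.272 0.129]
row_left 0.78 [203. 239.] [0.468 0.311 0.075]
row_left 0.32 [212. 218.] [0.472 0.274 0.13 ]
mat 0.56 [290. 182.] [ 0.515 -0.123  0.004]
blue_tin 0.79 [261. 182.] [ 0.549 -0.011  0.048]
spray 0.84 [258. 134.] [ 0.726 -0.167  0.086]
lotion 0.93 [174. 272.] [0.438 0.442 0.064]
duster 0.94 [182. 169.] [0.701 0.203 0.139]
clipper 0.65 [292. 135.] [ 0.683 -0.317  0.032]
clipper 0.64 [172. 271.] [0.442 0.445 0.068]
hairbrush 0.72 [226. 298.] [0.301 0.372 0.018]
tonic 0.71 [157. 198.] [0.673 0.324 0.104]
comb 0.67 [227. 170.] [ 0.724 -0.006  0.003]
```

View pics/top0.png

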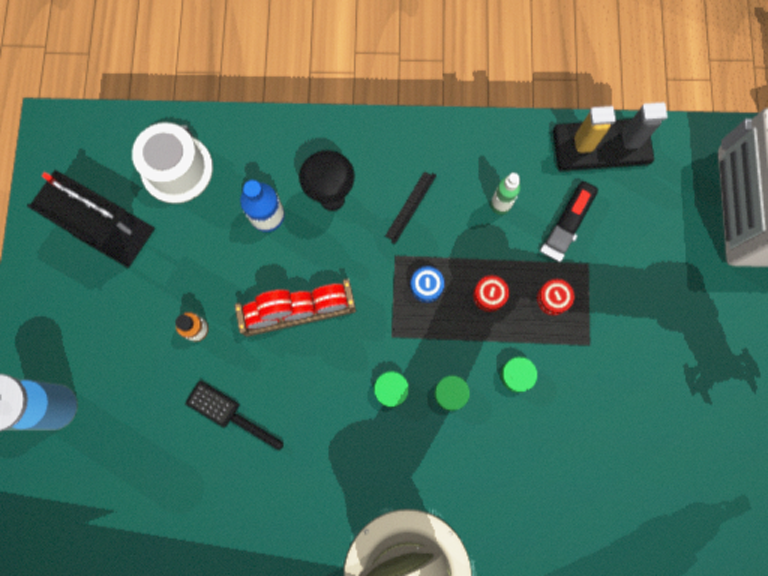

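View pics/side0.png

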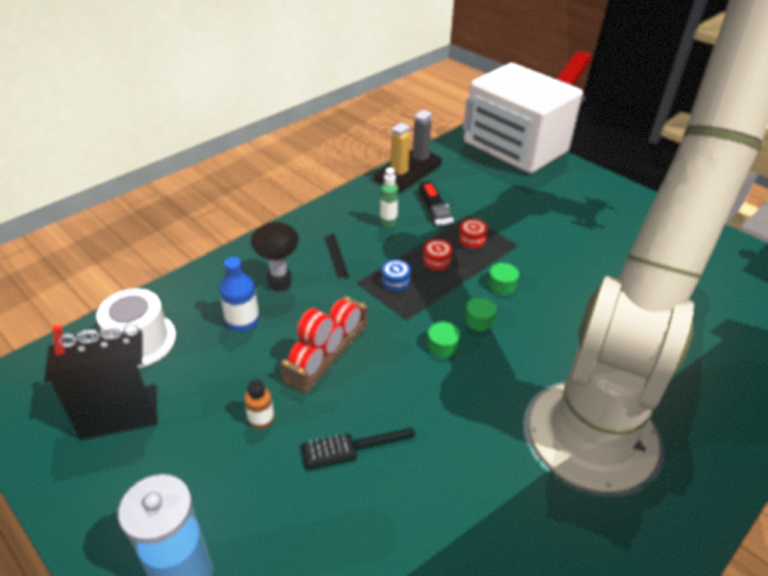

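Top: pile at (295,305) (lids to world +x), the red tins at (491,293) and (557,296) on the mat. Possible confusions: green look-alikes at (391,389), (452,393), (519,374), and the blue tin at (428,284). I choose the two red tins with cream rings on the mat. I'll move above the mat for a close look.

>>> {"op": "servo_tool", "data": {
  "commands": [
    [1,[0,20,50],[0,0,0]],
    [1,[20,40,40],[0,0,0.107]],
    [1,[25,45,30],[0,0,0.107]],
    [1,[25,45,20],[0,0,0.107]],
    [1,[25,45,0],[0,0,0.107]],
    [1,[25,45,0],[0,0,0.107]],
    [1,[25,45,0],[0,0,0.107]],
    [1,[25,45,0],[0,0,0.107]],
    [1,[25,45,0],[0,0,0.107]],
    [1,[25,45,0],[0,0,0.107]],
    [1,[20,40,0],[0,0,0.107]],
    [1,[20,30,0],[0,0,0.107]]
  ],
  "force": 40
}}

```text
clock: 2.8
ee_pos: [0.464, -0.1925, 0.3422]
tool_rot: [[0.081, 0.997, 0.006], [0.997, -0.081, -0.006], [-0.006, 0.007, -1.0]]
force: [0.5, -0.6, 0.4]
finger_gap: 0.0854
```

Run:
```python
from h import *
s=manip.observe(); print({k:np.round(s[k],3).tolist() for k in["clock","ee_pos","tool_rot","joint_pos"]})
im=manip.get_image("wrist"); save(im,"w1.png",s=1.4); np.savez("w1.npz",**im)
print(np.round(im["xyz"],3),np.round(im["orientation"],2).tolist())
```

```text
{'clock': 2.8, 'ee_pos': [0.464, -0.193, 0.342], 'tool_rot': [[0.081, 0.997, 0.006], [0.997, -0.081, -0.006], [-0.006, 0.007, -1.0]], 'joint_pos': [0.664, 0.202, -0.466, 1.891, 0.109, 1.065, 0.073]}
[ 0.468 -0.108  0.519] [[1.0, -0.08, -0.02], [-0.08, -0.94, -0.33], [0.01, 0.33, -0.94]]
```

View pics/w1.png

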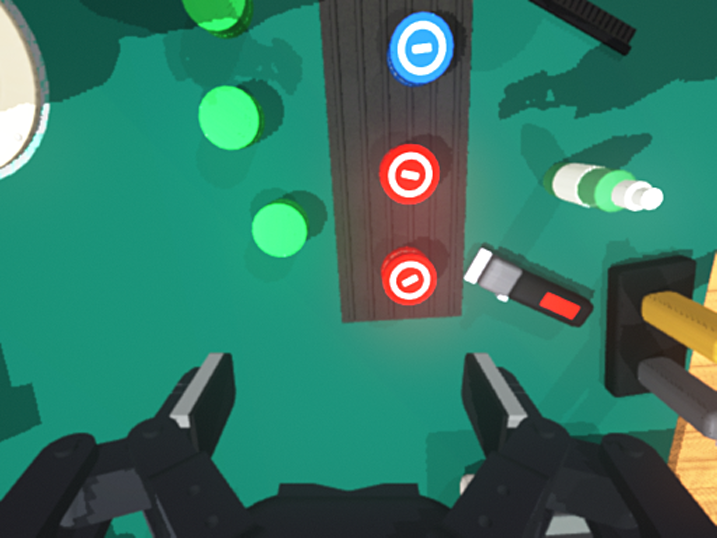

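The wrist view shows the two red lids with cream rings at (410,174) and (409,281), and the blue tin at (421,48). The green ones are off the mat, so the choice stands. Next I'll get positions from the clouds.

Run:
```python
from h import *
def red(im):
    h=cv2.cvtColor(im["pixels"],cv2.COLOR_RGB2HSV); return ((h[...,0]<8)|(h[...,0]>172))&(h[...,1]>130)&(h[...,2]>60)
for f in["w1","top0"]:
    im=dict(np.load(f+".npz")); P=cloud(im); ok=im["range_z"]>0
    m=ok&(P[...,2]>.042)&(P[...,2]<.056)&(P[...,0]>.43)&(P[...,0]<.6)&(P[...,1]>-.36)&(P[...,1]<.02)
    n,l,st,c=cv2.connectedComponentsWithStats(m.astype(np.uint8))
    for i in range(1,n):
        if st[i,4]>40:
            q=P[l==i]; (cx,cy),r=cv2.minEnclosingCircle(q[:,:2].astype(np.float32)); print(f,"tin",st[i,4],np.round([cx,cy,r,np.median(q[:,2])],4), np.round(q.mean(0),4))
    v=im["pixels"].max(-1); m=ok&(v<110)&(np.ptp(im["pixels"].astype(int),axis=-1)<25)&(P[...,2]<.012)&(P[...,0]>.4)&(P[...,0]<.62)&(P[...,1]>-.42)&(P[...,1]<.07)
    q=P[m][:,:2].astype(np.float32); n,l,st,c=cv2.connectedComponentsWithStats(m.astype(np.uint8)); k=1+st[1:,4].argmax()
    print(f,"mat",m.sum(),cv2.minAreaRect(P[l==k][:,:2].astype(np.float32)))
# rack
for f in["top0","side0"]:
    im=dict(np.load(f+".npz")); P=cloud(im); ok=im["range_z"]>0
    m=ok&(P[...,2]>.012)&(P[...,0]>.4)&(P[...,0]<.6)&(P[...,1]>.1)&(P[...,1]<.36)
    q=P[m]; print(f,m.sum(),cv2.minAreaRect(q[:,:2].astype(np.float32)))
    e=q[(q[:,2]<.063)]; print(cv2.minAreaRect(e[:,:2].astype(np.float32)))
```

```text
w1 tin 1786 [ 0.5543 -0.0308  0.0329  0.0471] [ 0.5542 -0.0304  0.0471]
w1 tin 1330 [ 0.5385 -0.1581  0.033   0.0472] [ 0.5382 -0.1576  0.0472]
w1 tin 1045 [ 0.5339 -0.2873  0.0331  0.0473] [ 0.5337 -0.2859  0.0473]
w1 mat 11754 ((0.5317986011505127, -0.16620996594429016), (0.3940408229827881, 0.17028407752513885), 88.70293426513672)
top0 tin 374 [ 0.5547 -0.033   0.0338  0.048 ] [ 0.5543 -0.0318  0.0481]
top0 tin 367 [ 0.5394 -0.1596  0.0339  0.0481] [ 0.5381 -0.1592  0.0483]
top0 tin 383 [ 0.5345 -0.2889  0.0337  0.0482] [ 0.5336 -0.2881  0.0484]
top0 mat 5500 ((0.5337131023406982, -0.16535672545433044), (0.4025067687034607, 0.1742706298828125), 89.25447845458984)
top0 1697 ((0.5008546113967896, 0.22728502750396729), (0.0600816085934639, 0.22818608582019806), 13.692740440368652)
((0.5008546113967896, 0.22728502750396729), (0.0600816085934639, 0.22818608582019806), 13.692740440368652)
side0 1827 ((0.49963366985321045, 0.23004774749279022), (0.060048460960388184, 0.23170413076877594), 13.344738960266113)
((0.49963366985321045, 0.23004774749279022), (0.060048460960388184, 0.23170413076877594), 13.344738960266113)
```

>>> {"op": "servo_tool", "data": {
  "commands": [
    [1,[15,-20,0],[0,0,0.06]],
    [1,[15,-20,0],[-0.157,0,0]],
    [1,[15,-20,0],[-0.157,0,0]],
    [1,[15,-20,0],[-0.157,0,0]],
    [1,[5,-15,0],[-0.157,0,0]],
    [1,[0,0,0],[-0.157,0,0]],
    [1,[0,0,0],[0,0,0]]
  ]
}}

```text
clock: 3.72
ee_pos: [0.5356, -0.2866, 0.3447]
tool_rot: [[0.013, 1.0, 0.016], [0.687, 0.003, -0.727], [-0.726, 0.02, -0.687]]
force: [-0.9, -0.2, -0.1]
finger_gap: 0.0853
```

```bash
python3 -c "
from h import *
print(np.round(manip.observe()['joint_pos'],3))"
```

```text
[ 0.185  0.341 -0.324  1.99   1.012  1.206 -0.71 ]
```

>>> {"op": "servo_tool", "data": {
  "commands": [
    [1,[0,0,0],[0.16,0,0]],
    [1,[0,0,0],[0.16,0,0]],
    [1,[0,0,0],[0.16,0,0]],
    [1,[0,0,0],[0.16,0,0]],
    [1,[0,0,0],[0.16,0,0]],
    [1,[0,0,0],[0.16,0,0]],
    [1,[0,0,0],[0.16,0,0]],
    [1,[0,0,0],[0.16,0,0]],
    [1,[0,0,0],[0.16,0,0]],
    [1,[0,0,0],[0.13,0,0]],
    [1,[0,0,0],[0,0,0]]
  ]
}}

```text
clock: 5.1
ee_pos: [0.543, -0.3049, 0.3626]
tool_rot: [[0.008, 0.996, 0.09], [0.692, -0.07, 0.718], [0.722, 0.057, -0.69]]
force: [0.2, 0.6, -0.2]
finger_gap: 0.0857
```

```bash
python3 -c "
from h import *
print(np.round(manip.observe()['joint_pos'],3))"
```

```text
[ 1.072  0.657 -0.557  1.424 -0.393  1.52   0.602]
```

>>> {"op": "servo_tool", "data": {
  "commands": [
    [1,[-9,-10,-50],[0,0.057,0.05]],
    [1,[0,-10,-50],[0,0,0]],
    [1,[0,-10,-50],[0,0,0]],
    [1,[0,-10,-50],[0,0,0]],
    [1,[0,-9,-50],[0,0,0]],
    [1,[0,0,0],[0,0,0]],
    [1,[0,0,0],[0,0,0]]
  ]
}}

```text
clock: 5.98
ee_pos: [0.5414, -0.3606, 0.1216]
tool_rot: [[-0.009, 0.999, 0.039], [0.717, -0.021, 0.697], [0.697, 0.035, -0.716]]
force: [1.0, -0.4, 0.4]
finger_gap: 0.0852
```

>>> {"op": "servo_tool", "data": {
  "commands": [
    [1,[-4,25,-31],[0,0.035,0]],
    [1,[-3,25,-31],[0,0,0]],
    [1,[0,0,0],[0,0,0]],
    [1,[0,0,0],[0,0,0]]
  ]
}}

```text
clock: 6.48
ee_pos: [0.5404, -0.3132, 0.0712]
tool_rot: [[0.005, 1.0, 0.025], [0.726, -0.021, 0.687], [0.687, 0.015, -0.726]]
force: [0.2, -0.5, -0.5]
finger_gap: 0.0857
```

>>> {"op": "servo_tool", "data": {
  "commands": [
    [1,[-5,0,-5],[0,0.015,0]],
    [1,[-2,15,-17],[0,0,0]],
    [1,[-1,15,-17],[0,0,0]],
    [1,[-1,10,-10],[0,0,0]],
    [1,[0,2,-3],[0,0,0]],
    [1,[0,0,0],[0,0,0]]
  ]
}}

```text
clock: 7.22
ee_pos: [0.5336, -0.2774, 0.0226]
tool_rot: [[0.017, 1.0, 0.022], [0.733, -0.027, 0.68], [0.68, 0.005, -0.733]]
force: [-0.1, -0.4, 0.5]
finger_gap: 0.0857
```

>>> {"op": "servo_tool", "data": {
  "commands": [
    [1,[0,6,-4],[0,0,0]],
    [1,[0,4,-2],[0,0,0]],
    [1,[0,0,0],[0,0,0]],
    [-1,[0,0,0],[0,0,0]],
    [-1,[0,0,0],[0,0,0]],
    [-1,[0,0,0],[0,0,0]],
    [-1,[0,0,0],[0,0,0]]
  ],
  "force": 40
}}

```text
clock: 8.1
ee_pos: [0.5351, -0.2691, 0.0185]
tool_rot: [[0.016, 1.0, 0.026], [0.734, -0.029, 0.678], [0.679, 0.008, -0.734]]
force: [0.5, 0.3, -0.2]
finger_gap: 0.0558
```

>>> {"op": "servo_tool", "data": {
  "commands": [
    [-1,[0,0,0],[0,0,0]]
  ]
}}

```text
clock: 8.22
ee_pos: [0.535, -0.2691, 0.0185]
tool_rot: [[0.016, 1.0, 0.026], [0.734, -0.029, 0.678], [0.679, 0.008, -0.734]]
force: [0.4, -0.1, 0.2]
finger_gap: 0.0555
```

Run:
```python
from h import *
for n in["wrist","side"]:
    im=manip.get_image(n); np.savez(n+"2.npz",**im)
    if n=="wrist": a=cv2.resize(im["pixels"],(480,360))
    else: b=cv2.resize(im["pixels"][100:220,240:400],(480,360),interpolation=cv2.INTER_CUBIC)
cv2.imwrite("pics/c2.png",cv2.resize(np.hstack([a,b]),(800,300))[...,::-1])
```

```text
(no output)
```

View pics/c2.png

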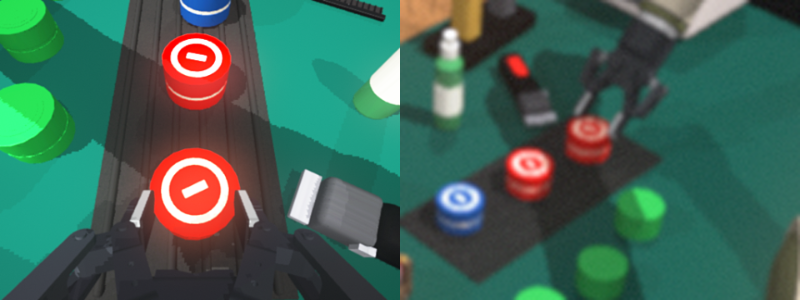

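The fingers sit on the near side of the tin (wrist panel, pads at (140,208) and (250,208), lid centre (195,190)), so the grip is too far back. I'll check whether the tin moved.

Run:
```python
from h import *
im=dict(np.load("wrist2.npz")); P=cloud(im); h=cv2.cvtColor(im["pixels"],cv2.COLOR_RGB2HSV)
ok=(im["range_z"]>0)&(P[...,2]>.042)&(P[...,2]<.053)&(P[...,0]>.43)&(P[...,0]<.6)&(P[...,1]>-.36)&(P[...,1]<-.1)&(((h[...,0]<8)|(h[...,0]>172))|(h[...,2]>200))
n,l,st,c=cv2.connectedComponentsWithStats(ok.astype(np.uint8))
for i in range(1,n):
    if st[i,4]>300: q=P[l==i]; print(st[i,4],cv2.minEnclosingCircle(q[:,:2].astype(np.float32)),q.mean(0))
# finger pads: light grey in lower part
for (u0,u1) in((150,200),(290,340)):
    g=(h[...,1]<30)&(h[...,2]>150); g[:200]=0; g[:,:u0]=0; g[:,u1:]=0; g&=im["range_z"]>0
    q=P[g]; print(g.sum(),q.min(0),q.max(0),q.mean(0))
```

```text
4796 ((0.5386471748352051, -0.15823926031589508), 0.033706918358802795) [ 0.53864564 -0.16215533  0.04694008]
10202 ((0.5325412154197693, -0.29029718041419983), 0.03677518665790558) [ 0.53312192 -0.28907776  0.04739561]
481 [ 0.48577303 -0.31502037  0.00693817] [ 0.50338711 -0.27733386  0.08549482] [ 0.50055244 -0.30322709  0.07195522]
505 [ 0.55591586 -0.31649251  0.00218913] [ 0.5827167  -0.2825185   0.08289746] [ 0.56370735 -0.30412846  0.07090889]
```

Run:
```python
from h import *
im=dict(np.load("wrist2.npz")); P=cloud(im)
s=manip.observe(); R=np.array(s["tool_rot"]); L=(P-np.array(s["ee_pos"]))@R   # tool coords
m=(im["range_z"]>0)&(abs(L[...,0])<.02)&(abs(L[...,1])>.024)&(abs(L[...,1])<.045)&(L[...,2]>-.09)&(L[...,2]<.01)&(P[...,2]>.05)
q=L[m]; print(m.sum())
for sgn in(-1,1):
    a=q[q[:,1]*sgn>0]
    for z in np.arange(-.09,.01,.006):
        b=a[(a[:,2]>=z)&(a[:,2]<z+.006)]
        if len(b): print(sgn,round(z,3),len(b),np.round([b[:,1].min(),b[:,1].max(),b[:,0].min(),b[:,0].max()],4))
```

```text
4932
-1 -0.09 479 [-0.045  -0.0281  0.0059  0.0143]
-1 -0.084 217 [-0.045  -0.0298 -0.0015  0.0141]
-1 -0.078 435 [-0.038  -0.0287 -0.0112  0.0119]
-1 -0.072 335 [-0.0427 -0.0287 -0.0111  0.0119]
-1 -0.066 295 [-0.0426 -0.0287 -0.011   0.0118]
-1 -0.06 279 [-0.0429 -0.0287 -0.0116  0.0116]
-1 -0.054 222 [-0.0427 -0.0287 -0.009   0.0117]
-1 -0.048 129 [-0.0414 -0.0287 -0.0039  0.0118]
-1 -0.042 15 [-0.0355 -0.0288  0.0028  0.0104]
1 -0.09 545 [0.0256 0.045  0.0058 0.0146]
1 -0.084 261 [ 0.0261  0.045  -0.0011  0.0139]
1 -0.078 430 [ 0.0262  0.0377 -0.0109  0.0119]
1 -0.072 340 [ 0.0262  0.0402 -0.011   0.0117]
1 -0.066 305 [ 0.0262  0.0403 -0.0111  0.0118]
1 -0.06 267 [ 0.0261  0.0403 -0.0108  0.0116]
1 -0.054 226 [ 0.0262  0.0401 -0.0106  0.0117]
1 -0.048 139 [ 0.0262  0.0393 -0.005   0.0113]
1 -0.042 13 [0.0264 0.0304 0.0024 0.0103]
```

Run:
```python
from h import *
im=dict(np.load("w1.npz")); P=cloud(im)
R=np.array([[0.081, 0.997, 0.006], [0.997, -0.081, -0.006], [-0.006, 0.007, -1.0]]); L=(P-[.464,-.1925,.3422])@R
print("cam in tool",(np.array(im["xyz"])-[.464,-.1925,.3422])@R, manip.hold_point_z)
m=(im["range_z"]>0)&(abs(L[...,0])<.03)&(abs(L[...,1])<.08)&(L[...,2]>-.12)&(L[...,2]<.03)
q=L[m]
for sgn in(-1,1):
    a=q[q[:,1]*sgn>0]
    for z in np.arange(-.11,.03,.008):
        b=a[(a[:,2]>=z)&(a[:,2]<z+.008)]
        if len(b): print(sgn,round(z,3),len(b),np.round([b[:,1].min(),b[:,1].max(),b[:,0].min(),b[:,0].max()],4))
```

```text
cam in tool [ 0.08336111 -0.00110548 -0.17740987] 0.0187
-1 -0.11 3110 [-0.076  -0.0001 -0.0125  0.0177]
-1 -0.102 2706 [-0.0757 -0.0377 -0.0129  0.0142]
-1 -0.094 541 [-0.0738 -0.0434 -0.0005  0.0141]
-1 -0.086 667 [-0.0575 -0.0434 -0.0105  0.0116]
-1 -0.078 608 [-0.0581 -0.0432 -0.0115  0.0118]
-1 -0.07 495 [-0.0576 -0.0434 -0.0122  0.0119]
-1 -0.062 420 [-0.0578 -0.0434 -0.0116  0.0115]
-1 -0.054 159 [-0.0508 -0.0436 -0.0111  0.0114]
1 -0.11 3088 [ 0.0002  0.0731 -0.0128  0.018 ]
1 -0.102 2722 [ 0.0354  0.0738 -0.0129  0.0141]
1 -0.094 540 [0.041  0.0691 0.0012 0.014 ]
1 -0.086 668 [ 0.0408  0.055  -0.0105  0.0117]
1 -0.078 605 [ 0.0407  0.0553 -0.0117  0.012 ]
1 -0.07 506 [ 0.0409  0.0555 -0.0118  0.0115]
1 -0.062 416 [ 0.0408  0.0552 -0.0112  0.0115]
1 -0.054 160 [ 0.041   0.0477 -0.0109  0.0113]
```

The pads measure about 68 mm behind the reported TCP when open, in both wrist views, and the 55 mm chord agrees. The stated 18.7 + 13 mm does not fit, so I'll use the measured offset. I'll reopen and advance about 38 mm along the fingers.

>>> {"op": "servo_tool", "data": {
  "commands": [
    [1,[0,0,0],[0,0,0]],
    [1,[0,0,0],[0,0,0]],
    [1,[0,0,0],[0,0,0]],
    [1,[0,6,-7],[0,0,0]],
    [1,[0,6,-7],[0,0,0]],
    [1,[0,6,-7],[0,0,0]],
    [1,[0,5,-5],[0,0,0]],
    [1,[0,0,0],[0,0,0]]
  ]
}}

```text
clock: 9.32
ee_pos: [0.5345, -0.2434, -0.0103]
tool_rot: [[0.016, 1.0, 0.024], [0.734, -0.028, 0.679], [0.679, 0.007, -0.734]]
force: [-0.5, -0.1, 0.2]
finger_gap: 0.0853
```

>>> {"op": "servo_tool", "data": {
  "commands": [
    [-1,[0,0,0],[0,0,0]],
    [-1,[0,0,0],[0,0,0]],
    [-1,[0,0,0],[0,0,0]],
    [-1,[0,0,0],[0,0,0]]
  ],
  "force": 50
}}

```text
clock: 9.82
ee_pos: [0.5348, -0.2443, -0.01]
tool_rot: [[0.016, 1.0, 0.025], [0.734, -0.029, 0.678], [0.679, 0.007, -0.734]]
force: [-0.4, -0.7, -1.8]
finger_gap: 0.0645
```

>>> {"op": "servo_tool", "data": {
  "commands": [
    [1,[0,0,0],[0,0,0]],
    [1,[0,0,0],[0,0,0]],
    [1,[0,5,-1],[0,0,0]],
    [1,[0,4,-1],[0,0,0]],
    [1,[0,0,0],[0,0,0]],
    [-1,[0,0,0],[0,0,0]],
    [-1,[0,0,0],[0,0,0]],
    [-1,[0,0,0],[0,0,0]],
    [-1,[0,0,0],[0,0,0]]
  ],
  "force": 50
}}

```text
clock: 10.95
ee_pos: [0.5348, -0.2346, -0.0117]
tool_rot: [[0.016, 1.0, 0.025], [0.734, -0.029, 0.678], [0.679, 0.007, -0.734]]
force: [-0.6, 1.1, 1.2]
finger_gap: 0.0649
```

>>> {"op": "servo_tool", "data": {
  "commands": [
    [-1,[0,0,20],[0,0,0]],
    [-1,[0,0,50],[0,0,0]],
    [-1,[0,0,50],[0,0,0]],
    [-1,[0,0,30],[-0.157,0.004,0]],
    [-1,[0,0,0],[-0.157,0.004,0]],
    [-1,[0,0,0],[-0.157,0.004,0]],
    [-1,[0,0,0],[-0.157,0.004,0]],
    [-1,[0,0,0],[-0.157,0.004,0]],
    [-1,[0,0,0],[-0.157,0.004,0]],
    [-1,[0,0,0],[-0.157,0.004,0]],
    [-1,[0,0,0],[-0.157,0.004,0]],
    [-1,[0,0,0],[-0.157,0.004,0]]
  ]
}}

```text
clock: 12.45
ee_pos: [0.5371, -0.2365, 0.1574]
tool_rot: [[0.034, 0.999, 0.018], [0.783, -0.016, -0.622], [-0.621, 0.035, -0.783]]
force: [-0.4, 0.1, -2.5]
finger_gap: 0.0647
```

>>> {"op": "servo_tool", "data": {
  "commands": [
    [-1,[0,0,0],[-0.157,0.004,0]],
    [-1,[0,0,0],[0,0,0]]
  ]
}}

```text
clock: 12.7
ee_pos: [0.54, -0.2301, 0.1571]
tool_rot: [[0.026, 0.999, 0.024], [0.674, -0.0, -0.739], [-0.739, 0.035, -0.673]]
force: [-0.1, -0.5, -1.3]
finger_gap: 0.0649
```

```bash
cat >> h.py <<'E'
def shot(n):
    s=manip.observe(); im=manip.get_image(n); P=cloud(im); h=cv2.cvtColor(im["pixels"],cv2.COLOR_RGB2HSV)
    red=((h[...,0]<8)|(h[...,0]>172))&(h[...,1]>120)&(h[...,2]>50)&(im["range_z"]>0)
    R=np.array(s["tool_rot"]); return s,im,P,red,(P-np.array(s["ee_pos"]))@R,h
E
python3 - <<'E'
from h import *
s,im,P,red,L,h=shot("wrist"); save(im,"w3.png",s=1.2)
print(np.round(s["ee_pos"],4),np.round(s["tool_rot"],3).tolist(),s["finger_gap"])
m=(im["range_z"]>0)&(abs(L[...,1])<.036)&(abs(L[...,0])<.07)&(L[...,2]>-.1)&(L[...,2]<.02)&(red|(h[...,1]<60))
q=P[m&red]; print(m.sum(),q.min(0),q.max(0))
# plane fit on the dominant visible plane
rng=np.random.default_rng(0); best=None;Q=P[m]
for _ in range(400):
    a,b,c=Q[rng.choice(len(Q),3,False)]; n=np.cross(b-a,c-a); n/=np.linalg.norm(n)+1e-12
    k=(abs((Q-a)@n)<.0012); 
    if best is None or k.sum()>best.sum(): best=k
I=Q[best]; c=I.mean(0); n=np.linalg.svd(I-c,full_matrices=False)[2][2]; print("plane",best.sum(),c,n)
E
```

```text
[ 0.54   -0.2301  0.1571] [[0.026, 0.999, 0.024], [0.674, -0.0, -0.739], [-0.739, 0.035, -0.673]] 0.06494328806790081
16186 [ 0.50327162 -0.20044325  0.1769394 ] [ 0.57012071 -0.16824653  0.22853038]
plane 13408 [ 0.53715491 -0.17075322  0.20474292] [-0.00971532 -0.99987908  0.01214203]
```

View pics/w3.png

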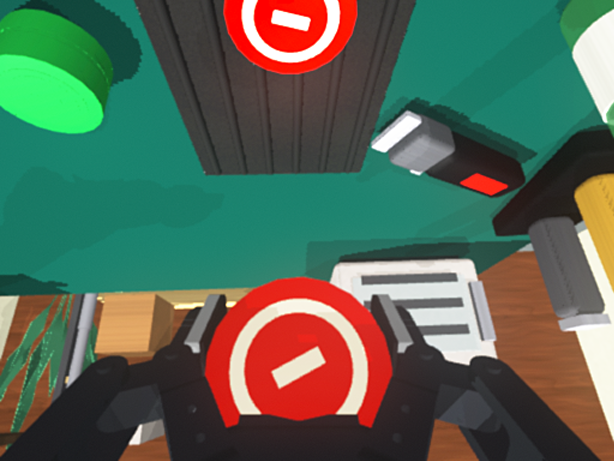

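Held well: the lid faces +y, normal within 0.015 rad. I'll stand it in the mat x = -56 groove at y ≈ -0.335, so the leaning hand clears the second tin.

>>> {"op": "servo_tool", "data": {
  "commands": [
    [-1,[-15,-35,0],[0,0,0]],
    [-1,[-15,-35,0],[0,0,0]],
    [-1,[-15,-35,-20],[0,0,0]],
    [-1,[-15,-35,-30],[0,0,0]],
    [-1,[-4,-4,-40],[0,0,0]],
    [-1,[0,0,-30],[0,0,0]],
    [-1,[0,0,0],[0,0,0]],
    [-1,[0,0,0],[0,0,0]]
  ]
}}

```text
clock: 13.75
ee_pos: [0.4766, -0.3831, 0.0511]
tool_rot: [[0.064, 0.998, 0.026], [0.681, -0.024, -0.731], [-0.729, 0.065, -0.681]]
force: [-0.3, 0.3, -0.7]
finger_gap: 0.0646
```

>>> {"op": "servo_tool", "data": {
  "commands": [
    [-1,[-2,5,-20],[0,-0.03,0]],
    [-1,[0,4,-15],[0,-0.03,0.01]],
    [-1,[0,0,-8],[0,0,0]],
    [-1,[0,0,0],[0,0,0]],
    [-1,[0,0,0],[0,0,0]]
  ]
}}

```text
clock: 14.38
ee_pos: [0.4778, -0.3762, 0.0151]
tool_rot: [[0.11, 0.991, 0.08], [0.679, -0.016, -0.734], [-0.726, 0.135, -0.675]]
force: [-0.3, 0.0, -1.3]
finger_gap: 0.0649
```

>>> {"op": "servo_tool", "data": {
  "commands": [
    [-1,[-3,0,0],[0,0.07,0]],
    [-1,[0,0,0],[0,0.06,0]],
    [-1,[0,0,-6],[0,0,0]],
    [-1,[0,0,-4],[0,0,0]],
    [-1,[0,0,0],[0,0,0]]
  ]
}}

```text
clock: 15.0
ee_pos: [0.4756, -0.3762, 0.0068]
tool_rot: [[0.016, 1.0, -0.007], [0.679, -0.016, -0.734], [-0.734, 0.007, -0.679]]
force: [0.1, 0.8, -0.6]
finger_gap: 0.065
```

```bash
cat >> h.py <<'E'
def lid(P,m):
    rng=np.random.default_rng(0); best=None;Q=P[m]
    for _ in range(400):
        a,b,c=Q[rng.choice(len(Q),3,False)]; n=np.cross(b-a,c-a); n/=np.linalg.norm(n)+1e-12
        k=(abs((Q-a)@n)<.0012)
        if best is None or k.sum()>best.sum(): best=k
    I=Q[best]; c=I.mean(0); n=np.linalg.svd(I-c,full_matrices=False)[2][2]
    return I,c,n
E
python3 - <<'E'
from h import *
s,im,P,red,L,h=shot("wrist")
print(np.round(s["ee_pos"],4),np.round(s["tool_rot"],3).tolist(),s["force"])
m=(im["range_z"]>0)&(abs(L[...,1])<.036)&(abs(L[...,0])<.07)&(L[...,2]>-.1)&(L[...,2]<.02)&(red|(h[...,1]<60))&(P[...,2]>.01)
I,c,n=lid(P,m); print("plane",len(I),c,n,"x",np.percentile(I[:,0],[.2,99.8]),"z",np.percentile(I[:,2],[.2,99.8]))
E
```

```text
[ 0.4756 -0.3762  0.0068] [[0.016, 1.0, -0.007], [0.679, -0.016, -0.734], [-0.734, 0.007, -0.679]] [ 0.0590611   0.83843165 -0.62219201]
plane 13473 [ 0.47511708 -0.31717365  0.05496678] [ 0.0249957   0.99967765 -0.00445007] x [0.44138735 0.50987977] z [0.02790452 0.07700643]
```

>>> {"op": "servo_tool", "data": {
  "commands": [
    [-1,[-3,0,-2],[0,0,0]],
    [-1,[0,0,-3],[0,0,0]],
    [-1,[0,0,-1.5],[0,0,0]],
    [-1,[0,0,-1.5],[0,0,0]],
    [-1,[0,0,-1],[0,0,0]]
  ]
}}

```text
clock: 15.68
ee_pos: [0.4714, -0.377, -0.0024]
tool_rot: [[0.017, 1.0, -0.008], [0.679, -0.018, -0.734], [-0.734, 0.007, -0.679]]
force: [-0.2, -0.5, -0.4]
finger_gap: 0.065
```

>>> {"op": "servo_tool", "data": {
  "commands": [
    [-1,[0,0,-1],[0,0,0]],
    [-1,[0,0,-1],[0,0,0]]
  ]
}}

```text
clock: 15.92
ee_pos: [0.4715, -0.3769, -0.0046]
tool_rot: [[0.017, 1.0, -0.008], [0.679, -0.018, -0.734], [-0.734, 0.007, -0.679]]
force: [0.7, 0.2, -2.2]
finger_gap: 0.065
```

>>> {"op": "servo_tool", "data": {
  "commands": [
    [-1,[0,0,-1],[0,0,0]],
    [-1,[0,0,-1],[0,0,0]]
  ]
}}

```text
clock: 16.18
ee_pos: [0.4715, -0.3769, -0.0067]
tool_rot: [[0.017, 1.0, -0.008], [0.679, -0.018, -0.734], [-0.734, 0.007, -0.679]]
force: [0.7, -0.3, -1.4]
finger_gap: 0.0646
```

Run:
```python
from h import *
s,im,P,red,L,h=shot("wrist")
print(np.round(s["ee_pos"],4),s["force"])
m=(im["range_z"]>0)&(abs(L[...,1])<.036)&(abs(L[...,0])<.07)&(L[...,2]>-.1)&(L[...,2]<.02)&(red|(h[...,1]<60))&(P[...,2]>.01)
I,c,n=lid(P,m); print("plane",len(I),c,n,"x",np.percentile(I[:,0],[.2,99.8]),"z",np.percentile(I[:,2],[.2,99.8]))
# rib heights near: mat profile
g=(im["range_z"]>0)&(P[...,1]<-.22)&(P[...,1]>-.28)&(P[...,2]<.02)&(P[...,0]>.43)&(P[...,0]<.6)
x=P[g]; 
for a in np.arange(.43,.6,.004):
    k=x[(x[:,0]>=a)&(x[:,0]<a+.004)]
    if len(k): print(round(a+.002,3),round(np.median(k[:,2])*1000,1),end="; ")
```

```text
[ 0.4715 -0.3769 -0.0067] [ 0.66612595 -0.31645925 -1.41167746]
plane 13480 [ 0.47093167 -0.31786296  0.04131437] [ 0.02620167  0.99965168 -0.00315948] x [0.43731352 0.50561697] z [0.01443095 0.0635636 ]
0.432 0.2; 0.436 0.2; 0.44 0.2; 0.444 0.6; 0.448 3.1; 0.452 3.1; 0.456 3.9; 0.46 6.9; 0.464 3.7; 0.468 3.1; 0.472 3.1; 0.476 3.1; 0.48 3.1; 0.484 4.7; 0.488 6.9; 0.492 3.4; 0.496 3.1; 0.5 3.1; 0.504 3.1; 0.508 3.1; 0.512 4.8; 0.516 6.9; 0.52 3.4; 0.524 3.1; 0.528 3.1; 0.532 3.1; 0.536 3.1; 0.54 5.0; 0.544 6.9; 0.548 3.7; 0.552 3.1; 0.556 3.1; 0.56 3.1; 0.564 3.1;
```

>>> {"op": "servo_tool", "data": {
  "commands": [
    [-1,[1,0,-3],[0,0,0]],
    [-1,[0,0,-2],[0,0,0]],
    [-1,[0,0,-1],[0,0,0]],
    [-1,[0,0,-1],[0,0,0]]
  ]
}}

```text
clock: 16.73
ee_pos: [0.4727, -0.3768, -0.0144]
tool_rot: [[0.017, 1.0, -0.008], [0.679, -0.017, -0.734], [-0.734, 0.007, -0.679]]
force: [-1.0, 0.1, -0.9]
finger_gap: 0.0645
```

>>> {"op": "servo_tool", "data": {
  "commands": [
    [-1,[0,0,-0.7],[0,0,0]],
    [-1,[0,0,-0.7],[0,0,0]]
  ]
}}

```text
clock: 16.98
ee_pos: [0.4727, -0.377, -0.0155]
tool_rot: [[0.017, 1.0, -0.008], [0.678, -0.017, -0.735], [-0.735, 0.007, -0.678]]
force: [0.2, 5.3, 7.5]
finger_gap: 0.0649
```

>>> {"op": "servo_tool", "data": {
  "commands": [
    [-1,[0,0,-0.7],[0,0,0]],
    [-1,[0,0,-0.7],[0,0,0]]
  ]
}}

```text
clock: 17.23
ee_pos: [0.4727, -0.3772, -0.0154]
tool_rot: [[0.018, 1.0, -0.007], [0.677, -0.017, -0.736], [-0.736, 0.009, -0.677]]
force: [-0.4, 6.3, 8.1]
finger_gap: 0.065
```

Contact felt (7.5 N). Release and back out along the fingers.

>>> {"op": "servo_tool", "data": {
  "commands": [
    [1,[0,0,0.5],[0,0,0]],
    [1,[0,0,0],[0,0,0]],
    [1,[0,0,0],[0,0,0]],
    [1,[0,22,20],[0,0,0]],
    [1,[0,37,34],[0,0,0]],
    [1,[0,37,34],[0,0,0]],
    [1,[0,10,50],[0,0,0]],
    [1,[0,0,50],[0,0,0]],
    [1,[0,0,0],[0,0,0]]
  ]
}}

```text
clock: 18.35
ee_pos: [0.4724, -0.2744, 0.1701]
tool_rot: [[0.017, 1.0, -0.008], [0.675, -0.018, -0.738], [-0.738, 0.007, -0.675]]
force: [-0.8, 0.2, -0.0]
finger_gap: 0.0852
```

Run:
```python
from h import *
s=manip.observe(); print(np.round(s["ee_pos"],4),np.round(s["joint_pos"],2))
for n in("top","side"):
    im=manip.get_image(n); P=cloud(im)
    m=(im["range_z"]>0)&(P[...,2]>.012)&(P[...,2]<.085)&(P[...,0]>.43)&(P[...,0]<.515)&(P[...,1]>-.38)&(P[...,1]<-.29)
    q=P[m]; print(n,m.sum(),q.min(0),q.max(0),cv2.minAreaRect(q[q[:,2]>.05][:,:2].astype(np.float32)))
    if n=="side": save(im,"s4.png",(240,100,440,240),4)
```

```text
[ 0.4724 -0.2744  0.1701] [-0.54  0.65  0.67  2.31  1.04  0.52 -0.98]
top 400 [ 0.4385449  -0.36087568  0.01208077] [ 0.51403115 -0.30499864  0.07729426] ((0.47078654170036316, -0.33961233496665955), (0.04245900735259056, 0.062428414821624756), 89.24793243408203)
side 296 [ 0.43782228 -0.36160463  0.01203343] [ 0.51161273 -0.30139237  0.07339691] ((0.4704747498035431, -0.33446481823921204), (0.045369695872068405, 0.06167645752429962), 87.89594268798828)
```

View pics/s4.png

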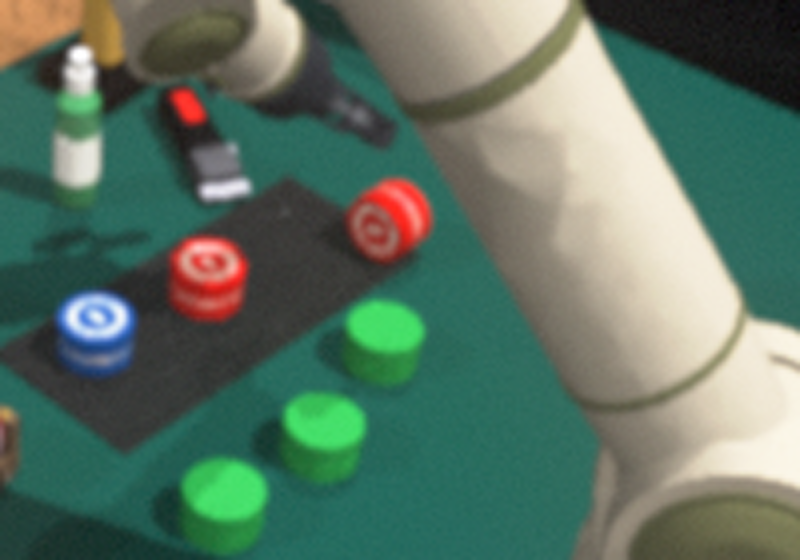

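Tin 1 stands in the groove with its lid to +y (crop (375,228)); the other things are untouched. I'll regrasp from above on the flat faces.

>>> {"op": "servo_tool", "data": {
  "commands": [
    [1,[0,-12,0],[0.166,0,0]],
    [1,[0,-12,0],[0.166,0,0]],
    [1,[0,-12,0],[0.166,0,0]],
    [1,[0,-12,0],[0.166,0,0]],
    [1,[0,-12,0],[0.166,0,0]],
    [1,[0,0,0],[0,0,0.175]],
    [1,[0,0,0],[0,0,0.175]],
    [1,[0,0,0],[0,0,0.175]],
    [1,[0,0,0],[0,0,0.175]],
    [1,[0,0,0],[0,0,0.175]],
    [1,[0,0,0],[0,0,0.175]],
    [1,[0,0,0],[0,0,0.175]]
  ]
}}

```text
clock: 19.95
ee_pos: [0.4621, -0.3263, 0.1353]
tool_rot: [[-0.942, 0.323, 0.093], [0.317, 0.946, -0.073], [-0.111, -0.039, -0.993]]
force: [0.2, -0.3, -0.4]
finger_gap: 0.0856
```

>>> {"op": "servo_tool", "data": {
  "commands": [
    [1,[0,0,0],[0,0,0.175]],
    [1,[0,0,0],[0,0,0.175]],
    [1,[0,0,0],[0,0,0]],
    [1,[0,0,0],[0,0,0]]
  ]
}}

```text
clock: 20.45
ee_pos: [0.4586, -0.3259, 0.1267]
tool_rot: [[-0.994, -0.023, 0.104], [-0.026, 0.999, -0.025], [-0.103, -0.028, -0.994]]
force: [-0.3, 0.2, 0.1]
finger_gap: 0.0852
```

Run:
```python
from h import *
s,im,P,red,L,h=shot("wrist"); np.savez("w5.npz",**im)
print(np.round(s["ee_pos"],4),np.round(s["tool_rot"],3).tolist(),np.round(s["joint_pos"],2))
m=red&(P[...,0]<.52)&(P[...,0]>.43)&(P[...,1]<-.29)&(P[...,1]>-.39)&(P[...,2]>.05)
q=P[m]; print(m.sum(),q.min(0),q.max(0),cv2.minAreaRect(q[:,:2].astype(np.float32)))
```

```text
[ 0.4586 -0.3259  0.1267] [[-0.994, -0.023, 0.104], [-0.026, 0.999, -0.025], [-0.103, -0.028, -0.994]] [ 0.94  0.52 -0.56  2.1   0.49  0.54  1.63]
2277 [ 0.44019347 -0.35819712  0.05008867] [ 0.49944807 -0.31766556  0.071407  ] ((0.46980616450309753, -0.33786749839782715), (0.04024183750152588, 0.059038836508989334), 89.30979919433594)
```

>>> {"op": "servo_tool", "data": {
  "commands": [
    [1,[12,-12,0],[0.028,0.104,-0.04]],
    [1,[0,0,-20],[0,0,0]],
    [1,[0,0,-20],[0,0,0]],
    [1,[0,0,0],[0,0,0]],
    [1,[0,0,0],[0,0,0]]
  ]
}}

```text
clock: 21.12
ee_pos: [0.47, -0.3358, 0.0841]
tool_rot: [[-1.0, 0.022, -0.005], [0.022, 1.0, 0.0], [0.005, 0.0, -1.0]]
force: [0.3, -0.2, -0.4]
finger_gap: 0.0856
```

>>> {"op": "servo_tool", "data": {
  "commands": [
    [1,[1,-2,-30],[0,0,0]],
    [1,[0,0,-30],[0,0,0]],
    [1,[0,0,-25],[0,0,0]],
    [1,[0,0,-10],[0,0,0]],
    [1,[0,0,0],[0,0,0]],
    [-1,[0,0,0],[0,0,0]],
    [-1,[0,0,0],[0,0,0]],
    [-1,[0,0,0],[0,0,0]],
    [-1,[0,0,0],[0,0,0]],
    [-1,[0,0,0],[0,0,0]],
    [-1,[0,0,0],[0,0,0]]
  ],
  "force": 40
}}

```text
clock: 22.5
ee_pos: [0.4734, -0.3398, -0.0062]
tool_rot: [[-1.0, 0.025, 0.004], [0.025, 1.0, -0.006], [-0.004, -0.006, -1.0]]
force: [0.2, 0.1, -1.8]
finger_gap: 0.0396
```

>>> {"op": "servo_tool", "data": {
  "commands": [
    [-1,[0,0,25],[0,0,0]],
    [-1,[0,0,60],[0,0,0]],
    [-1,[0,10,60],[0,0,0]],
    [-1,[0,30,50],[0,0,0]],
    [-1,[2,40,10],[0,0,-0.164]],
    [-1,[4,45,0],[0,0,-0.164]],
    [-1,[4,45,0],[0,0,-0.164]],
    [-1,[4,45,0],[0,0,-0.164]],
    [-1,[4,45,0],[0,0,-0.164]],
    [-1,[4,45,0],[0,0,-0.164]],
    [-1,[4,45,0],[0,0,-0.164]],
    [-1,[4,45,0],[0,0,-0.164]]
  ]
}}

```text
clock: 24.0
ee_pos: [0.5005, 0.0642, 0.2043]
tool_rot: [[-0.183, 0.983, -0.001], [0.983, 0.183, -0.005], [-0.005, -0.002, -1.0]]
force: [1.3, 0.2, -1.4]
finger_gap: 0.0398
```

```bash
python3 -c "
from h import *
s=manip.observe();print(np.round(s['joint_pos'],2),s['tool_rot'],s['finger_gap'])"
```

```text
[ 0.02  0.35 -0.34  2.07  0.17  0.75 -0.25] [[-1.82860286e-01  9.83138532e-01 -8.61542927e-04]
 [ 9.83124917e-01  1.82852937e-01 -5.49550043e-03]
 [-5.24530257e-03 -1.85191310e-03 -9.99984528e-01]] 0.03978262162224658
```

>>> {"op": "servo_tool", "data": {
  "commands": [
    [-1,[2,40,0],[0,0,0.052]],
    [-1,[2,40,0],[0,0,0]],
    [-1,[2,30,0],[0,0,0]],
    [-1,[0,0,0],[0,0,0]],
    [-1,[0,0,0],[0,0,0]]
  ]
}}

```text
clock: 24.62
ee_pos: [0.5047, 0.1819, 0.2039]
tool_rot: [[-0.24, 0.971, -0.001], [0.971, 0.24, -0.005], [-0.005, -0.003, -1.0]]
force: [-0.9, -1.1, -1.3]
finger_gap: 0.0393
```

Run:
```python
from h import *
s,im,P,red,L,h=shot("wrist"); np.savez("w6.npz",ee=s["ee_pos"],rot=s["tool_rot"],**im); save(im,"w6.png",s=1.2)
print(np.round(s["ee_pos"],4),np.round(s["tool_rot"],3).tolist())
```

```text
[0.5047 0.1819 0.2039] [[-0.24, 0.971, -0.001], [0.971, 0.24, -0.005], [-0.005, -0.003, -1.0]]
```

View pics/w6.png

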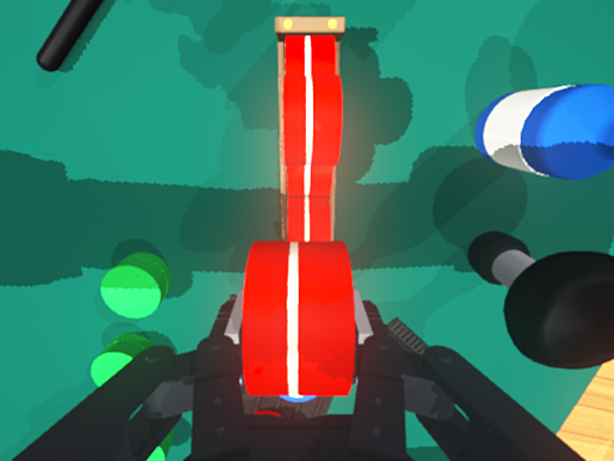

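```bash
cat > fit.py <<'E'
from h import *
from scipy.optimize import least_squares
def cyl(Q,v,r=.033):   # Q: points (v,z) on upper arc; fit centre with r=33 mm
    f=lambda p: np.hypot(Q[:,0]-p[0],Q[:,1]-p[1])-r
    return least_squares(f,[np.median(Q[:,0]),Q[:,1].max()-r],loss="soft_l1",f_scale=.001).x
def run(im,ee,rot,yaw=.2375,o=(.5,.2285)):
    P=cloud(im); h=cv2.cvtColor(im["pixels"],cv2.COLOR_RGB2HSV)
    red=((h[...,0]<8)|(h[...,0]>172))&(h[...,1]>120)&(h[...,2]>50)&(im["range_z"]>0)
    c,s=np.cos(yaw),np.sin(yaw); A=(P[red][:,:2]-o); U=A@[c,s]; V=A@[-s,c]; Z=P[red][:,2]
    def rep(n,m):
        if m.sum()<60: return
        p=cyl(np.c_[V[m],Z[m]],0); e=np.percentile(U[m],[1,99])
        sl=m&(abs(V-p[0])<.045)
        # axis yaw from the edges: slope of U-edge against V
        B=[]
        for a in np.arange(V[m].min(),V[m].max(),.003):
            k=m&(V>=a)&(V<a+.003)
            if k.sum()>15: B.append([a,*np.percentile(U[k],[2,98])])
        B=np.array(B); print(n,m.sum(),"v,z centre",np.round(p*1000,1),"u ends",np.round(e*1000,1),"mid",round(e.mean()*1000,1),"edge slopes",np.round([np.polyfit(B[:,0],B[:,i],1)[0] for i in(1,2)],3))
    return U,V,Z,rep
E
python3 - <<'E'
from fit import *
d=np.load("w6.npz"); U,V,Z,rep=run(d,d["ee"],d["rot"])
near=abs(U)<.05
rep("held",near&(Z>.2))
rep("upper_left",near&(Z>.085)&(Z<.16)&(V>-.0)&(V<.07))
rep("row_left",near&(Z>.03)&(Z<.095)&(V>.06)&(V<.11))
rep("row_mid",near&(Z>.03)&(Z<.1)&(V>-.035)&(V<.01))
rep("row_right",near&(Z>.03)&(Z<.1)&(V>-.11)&(V<-.045))
ee=d["ee"]-np.r_[.5,.2285,0]; c,s=np.cos(.2375),np.sin(.2375); print("tcp u,v",(ee[0]*c+ee[1]*s)*1000,(-ee[0]*s+ee[1]*c)*1000)
E
```

```text
held 10653 v,z centre [-15.4 300.4] u ends [-27.3  12.3] mid -7.5 edge slopes [ 0.    -0.007]
upper_left 3160 v,z centre [ 33.4 103.1] u ends [-18.5  20.5] mid 1.0 edge slopes [-0.004 -0.002]
row_left 1254 v,z centre [69.2 47.8] u ends [-18.7  20.5] mid 0.9 edge slopes [-0.032  0.031]
row_mid 810 v,z centre [-2.3 47.8] u ends [-18.3  20.8] mid 1.3 edge slopes [-0.016 -0.009]
row_right 835 v,z centre [-68.7  47.8] u ends [-17.5  21.4] mid 1.9 edge slopes [ 0.008 -0.015]
tcp u,v -6.356728512568169 -46.42413744076524
```

```bash
sed -i 's/def cyl(Q,v,r=.033)/def cyl(Q,v,r=.033,i=None)/; s/\[np.median(Q\[:,0\]),Q\[:,1\].max()-r\],loss/i if i is not None else [np.median(Q[:,0]),Q[:,1].max()-r],loss/; s/def rep(n,m):/def rep(n,m,i=None):/; s/Z\[m\]\],0)/Z[m]],0,i=i)/' fit.py
python3 - <<'E'
from fit import *
d=np.load("w6.npz"); U,V,Z,rep=run(d,d["ee"],d["rot"])
m=(abs(U)<.05)&(Z>.2); print(np.percentile(V[m],[0.5,50,99.5]),np.percentile(Z[m],[.5,50,99.5]))
rep("held",m,[-.046,.245])
E
```

```text
[-0.06556486 -0.03007212 -0.01274651] [0.24049265 0.27623819 0.28165586]
held 10653 v,z centre [-45.9 247.6] u ends [-27.3  12.3] mid -7.5 edge slopes [ 0.    -0.007]
```

>>> {"op": "servo_tool", "data": {
  "commands": [
    [-1,[6,11,0],[0,0.005,0]],
    [-1,[0,0,-30],[0,0,0]],
    [-1,[0,0,-30],[0,0,0]],
    [-1,[0,0,0],[0,0,0]],
    [-1,[0,0,0],[0,0,0]]
  ]
}}

```text
clock: 25.3
ee_pos: [0.5144, 0.1923, 0.1443]
tool_rot: [[-0.234, 0.972, -0.004], [0.972, 0.234, -0.004], [-0.003, -0.005, -1.0]]
force: [0.1, -1.1, -0.3]
finger_gap: 0.0396
```

```bash
cat > meas.py <<'E'
from fit import *
def meas(zlo,i):
    s=manip.observe(); im=manip.get_image("wrist"); U,V,Z,rep=run(im,s["ee_pos"],s["tool_rot"])
    print(np.round(s["ee_pos"],4),np.round(s["tool_rot"],3).tolist(),np.round(s["force"],1))
    near=abs(U)<.05
    rep("held",near&(Z>zlo)&(V<i[0]+.034)&(V>i[0]-.034),i)
    rep("upper_left",near&(Z>.085)&(Z<.145)&(V>.0)&(V<.07))
    rep("row_left",near&(Z>.03)&(Z<.095)&(V>.06)&(V<.11))
    return im,U,V,Z,rep
E
python3 -c "
from meas import *
meas(.17,[-.036,.185])"
```

```text
[0.5144 0.1923 0.1443] [[-0.234, 0.972, -0.004], [0.972, 0.234, -0.004], [-0.003, -0.005, -1.0]] [ 0.1 -1.1 -0.3]
held 10624 v,z centre [-38.1 188. ] u ends [-15.3  24.3] mid 4.5 edge slopes [0.004 0.002]
upper_left 5189 v,z centre [ 33.4 103.1] u ends [-18.4  20.7] mid 1.1 edge slopes [-0.003 -0.004]
row_left 1925 v,z centre [69.3 47.8] u ends [-18.7  20.4] mid 0.8 edge slopes [-0.063  0.025]
```

>>> {"op": "servo_tool", "data": {
  "commands": [
    [-1,[-3.5,0.7,-15],[0,0,0]],
    [-1,[0,0,-20],[0,0,0]],
    [-1,[0,0,-15],[0,0,0]],
    [-1,[0,0,-10],[0,0,0]],
    [-1,[0,0,-5],[0,0,0]],
    [-1,[0,0,0],[0,0,0]],
    [-1,[0,0,0],[0,0,0]]
  ]
}}

```text
clock: 26.22
ee_pos: [0.5118, 0.1937, 0.0783]
tool_rot: [[-0.233, 0.972, 0.001], [0.972, 0.233, -0.002], [-0.002, 0.0, -1.0]]
force: [-0.0, -0.1, -1.4]
finger_gap: 0.0396
```

```bash
python3 -c "
from meas import *
meas(.10,[-.036,.122])"
```

```text
[0.5118 0.1937 0.0783] [[-0.233, 0.972, 0.001], [0.972, 0.233, -0.002], [-0.002, 0.0, -1.0]] [-0.  -0.1 -1.4]
held 10714 v,z centre [-36.1 122. ] u ends [-18.4  22.2] mid 1.9 edge slopes [ 0.006 -0.003]
upper_left 11266 v,z centre [ 33.5 103.1] u ends [-18.3  20.6] mid 1.2 edge slopes [-0.009 -0.003]
row_left 3495 v,z centre [69.3 47.8] u ends [-18.9  20.5] mid 0.8 edge slopes [-0.057  0.044]
```

>>> {"op": "servo_tool", "data": {
  "commands": [
    [-1,[-0.5,0,-5],[0,0,0]],
    [-1,[0,0,-4],[0,0,0]],
    [-1,[0,0,-2],[0,0,0]],
    [-1,[0,0,-1],[0,0,0]],
    [-1,[0,0,-0.5],[0,0,0]]
  ]
}}

```text
clock: 26.9
ee_pos: [0.5116, 0.1937, 0.0655]
tool_rot: [[-0.233, 0.972, 0.002], [0.972, 0.233, -0.002], [-0.002, 0.001, -1.0]]
force: [0.9, 0.5, -1.1]
finger_gap: 0.0396
```

>>> {"op": "servo_tool", "data": {
  "commands": [
    [-1,[0,0,-1],[0,0,0]],
    [-1,[0,0,-0.7],[0,0,0]],
    [-1,[0,0,-0.5],[0,0,0]]
  ]
}}

```text
clock: 27.28
ee_pos: [0.5118, 0.1938, 0.0633]
tool_rot: [[-0.233, 0.972, 0.002], [0.972, 0.233, -0.002], [-0.002, 0.002, -1.0]]
force: [-0.2, -0.2, -1.2]
finger_gap: 0.0394
```

>>> {"op": "servo_tool", "data": {
  "commands": [
    [-1,[0,0,-0.5],[0,0,0]],
    [-1,[0,0,-0.4],[0,0,0]]
  ]
}}

```text
clock: 27.52
ee_pos: [0.5118, 0.1938, 0.0624]
tool_rot: [[-0.233, 0.972, 0.002], [0.972, 0.233, -0.001], [-0.002, 0.002, -1.0]]
force: [-0.2, 0.5, -0.8]
finger_gap: 0.0393
```

>>> {"op": "servo_tool", "data": {
  "commands": [
    [-1,[0,0,-0.5],[0,0,0]],
    [-1,[0,0,-0.4],[0,0,0]]
  ]
}}

```text
clock: 27.78
ee_pos: [0.5118, 0.1938, 0.0614]
tool_rot: [[-0.233, 0.972, 0.002], [0.972, 0.233, -0.001], [-0.002, 0.002, -1.0]]
force: [-0.8, -0.5, 0.8]
finger_gap: 0.0391
```

>>> {"op": "servo_tool", "data": {
  "commands": [
    [-1,[0,0,-0.4],[0,0,0]]
  ]
}}

```text
clock: 27.9
ee_pos: [0.5118, 0.1942, 0.0613]
tool_rot: [[-0.233, 0.972, 0.002], [0.972, 0.233, -0.001], [-0.002, 0.002, -1.0]]
force: [-2.0, 0.3, 6.4]
finger_gap: 0.0397
```

Contact at mid height ≈105 mm, as expected. Release.

>>> {"op": "servo_tool", "data": {
  "commands": [
    [-0.6,[0,0,0],[0,0,0]],
    [0.2,[0,0,0],[0,0,0]],
    [0.2,[0,0,0],[0,0,0]],
    [0.2,[0,0,0],[0,0,0]]
  ]
}}

```text
clock: 28.4
ee_pos: [0.512, 0.194, 0.0613]
tool_rot: [[-0.233, 0.972, 0.003], [0.972, 0.233, -0.001], [-0.002, 0.002, -1.0]]
force: [-0.6, -0.3, 0.8]
finger_gap: 0.051
```

```bash
python3 -c "
from meas import *
meas(.085,[-.036,.105])"
```

```text
[0.512  0.194  0.0613] [[-0.233, 0.972, 0.003], [0.972, 0.233, -0.001], [-0.002, 0.002, -1.0]] [-0.6 -0.3  0.8]
held 11646 v,z centre [-35.4 104.8] u ends [-23.6  27.9] mid 2.1 edge slopes [ 0.073 -0.076]
upper_left 14628 v,z centre [ 33.5 103.2] u ends [-18.3  20.6] mid 1.1 edge slopes [-0.008  0.085]
row_left 3586 v,z centre [69.3 47.8] u ends [-18.8  20.5] mid 0.8 edge slopes [-0.001 -0.041]
```

>>> {"op": "servo_tool", "data": {
  "commands": [
    [0.2,[0,0,10],[0,0,0]],
    [0.2,[0,0,30],[0,0,0]],
    [0.2,[0,0,55],[0,0,0]],
    [1,[0,0,55],[0,0,0]],
    [1,[5,-45,30],[0,0,-0.13]],
    [1,[5,-50,0],[0,0,-0.13]],
    [1,[5,-50,0],[0.15,0,0]],
    [1,[5,-50,0],[0.15,0,0]],
    [1,[5,-50,0],[0.15,0,0]],
    [1,[0,-50,0],[0.15,0,0]],
    [1,[0,-40,0],[0.15,0,0]],
    [1,[0,-20,0],[0,0,0]]
  ]
}}

```text
clock: 29.95
ee_pos: [0.535, -0.1494, 0.2554]
tool_rot: [[0.016, 1.0, 0.013], [0.751, -0.021, 0.66], [0.661, -0.001, -0.751]]
force: [0.4, 0.2, -0.1]
finger_gap: 0.0849
```

```bash
python3 -c "
from h import *
s=manip.observe();print(s['ee_pos'],np.round(s['joint_pos'],2),np.round(s['tool_rot'],3))"
```

```text
[ 0.53495287 -0.14937521  0.25542615] [ 0.85  0.59 -0.46  1.77 -0.44  1.18  0.64] [[ 0.016  1.     0.013]
 [ 0.751 -0.021  0.66 ]
 [ 0.661 -0.001 -0.751]]
```

>>> {"op": "servo_tool", "data": {
  "commands": [
    [1,[2,-18,-50],[0,0,0]],
    [1,[1,-15,-55],[0,0,0]],
    [1,[0,0,-50],[0,0,0]],
    [1,[0,0,-20],[0,0,0]],
    [1,[0,0,0],[0,0,0]],
    [1,[0,0,0],[0,0,0]]
  ]
}}

```text
clock: 30.7
ee_pos: [0.5414, -0.1848, 0.0824]
tool_rot: [[0.01, 1.0, 0.02], [0.755, -0.02, 0.656], [0.656, 0.009, -0.755]]
force: [-0.0, 1.2, 0.4]
finger_gap: 0.0854
```

>>> {"op": "servo_tool", "data": {
  "commands": [
    [1,[-2,0,-6],[0,0,0]],
    [1,[0,18,-21],[0,0,0]],
    [1,[0,18,-21],[0,0,0]],
    [1,[0,18,-21],[0,0,0]],
    [1,[0,12,-13],[0,0,0]],
    [1,[0,4,-4],[0,0,0]],
    [1,[0,0,0],[0,0,0]],
    [1,[0,0,0],[0,0,0]]
  ]
}}

```text
clock: 31.7
ee_pos: [0.5438, -0.1164, 0.0019]
tool_rot: [[0.002, 1.0, 0.03], [0.762, -0.021, 0.648], [0.648, 0.022, -0.761]]
force: [-0.9, 0.3, 0.4]
finger_gap: 0.0854
```

>>> {"op": "servo_tool", "data": {
  "commands": [
    [1,[-4,4,-5],[0,0.022,0]],
    [1,[0,4,-5],[0,0,0]],
    [1,[0,3,-4],[0,0,0]],
    [1,[0,0,0],[0,0,0]]
  ]
}}

```text
clock: 32.2
ee_pos: [0.5399, -0.1058, -0.0124]
tool_rot: [[0.018, 1.0, 0.014], [0.762, -0.022, 0.647], [0.647, -0.001, -0.763]]
force: [-0.2, 0.6, 0.4]
finger_gap: 0.0852
```

>>> {"op": "servo_tool", "data": {
  "commands": [
    [-1,[0,0,0],[0,0,0]],
    [-1,[0,0,0],[0,0,0]],
    [-1,[0,0,0],[0,0,0]],
    [-1,[0,0,0],[0,0,0]]
  ],
  "force": 50
}}

```text
clock: 32.7
ee_pos: [0.5399, -0.106, -0.0122]
tool_rot: [[0.018, 1.0, 0.014], [0.762, -0.023, 0.647], [0.647, -0.001, -0.763]]
force: [-0.6, -0.3, -0.3]
finger_gap: 0.0652
```

>>> {"op": "servo_tool", "data": {
  "commands": [
    [-1,[0,0,20],[0,0,0]],
    [-1,[0,0,50],[0,0,0]],
    [-1,[0,0,50],[0,0,0]],
    [-1,[-10,-20,30],[-0.157,0.003,0]],
    [-1,[-10,-20,0],[-0.157,0.003,0]],
    [-1,[-10,-20,0],[-0.157,0.003,0]],
    [-1,[-10,-20,0],[-0.157,0.003,0]],
    [-1,[-10,-25,0],[-0.157,0.003,0]],
    [-1,[-10,-25,0],[-0.157,0.003,0]],
    [-1,[0,-20,0],[-0.157,0.003,0]],
    [-1,[0,0,0],[-0.157,0.003,0]],
    [-1,[0,0,0],[-0.157,0.003,0]]
  ]
}}

```text
clock: 34.2
ee_pos: [0.4785, -0.261, 0.1576]
tool_rot: [[0.037, 0.999, 0.009], [0.757, -0.022, -0.653], [-0.652, 0.031, -0.757]]
force: [0.3, -0.7, -4.6]
finger_gap: 0.0643
```

>>> {"op": "servo_tool", "data": {
  "commands": [
    [-1,[0,0,0],[-0.157,0.003,0]],
    [-1,[0,0,0],[0,0,0]]
  ]
}}

```text
clock: 34.45
ee_pos: [0.4811, -0.2559, 0.1564]
tool_rot: [[0.026, 1.0, 0.014], [0.64, -0.006, -0.768], [-0.768, 0.029, -0.64]]
force: [-0.6, -0.2, -1.4]
finger_gap: 0.0648
```

```bash
cat > edge.py <<'E'
from h import *
s,im,P,red,L,h=shot("wrist")
print(np.round(s["ee_pos"],4),np.round(s["tool_rot"],3).tolist(),np.round(s["joint_pos"],2),s["finger_gap"])
m=(im["range_z"]>0)&(abs(L[...,1])<.036)&(abs(L[...,0])<.07)&(L[...,2]>-.1)&(L[...,2]<.02)&(red|(h[...,1]<60))
I,c,n=lid(P,m); print("plane",len(I),c,n,"x",np.percentile(I[:,0],[.2,99.8]),"zmin",np.percentile(I[:,2],.2))
E
python3 edge.py
```

```text
[ 0.4811 -0.2559  0.1564] [[0.026, 1.0, 0.014], [0.64, -0.006, -0.768], [-0.768, 0.029, -0.64]] [-0.7   0.8   0.86  2.33  0.95  0.37 -0.96] 0.064758355090206
plane 12903 [ 0.47870479 -0.19593215  0.20199887] [-0.00425844 -0.99986879  0.01562916] x [0.44581439 0.5137123 ] zmin 0.1759197207602054
```

>>> {"op": "servo_tool", "data": {
  "commands": [
    [-1,[11,-13,-30],[0.015,0,-0.015]],
    [-1,[11,-12,-40],[0,0,0]],
    [-1,[0,0,-40],[0,0,0]],
    [-1,[0,0,-25],[0,0,0]],
    [-1,[0,0,0],[0,0,0]],
    [-1,[0,0,0],[0,0,0]]
  ]
}}

```text
clock: 35.25
ee_pos: [0.5049, -0.2895, 0.0348]
tool_rot: [[0.073, 0.997, 0.004], [0.669, -0.046, -0.742], [-0.74, 0.057, -0.671]]
force: [-0.2, -0.3, -1.6]
finger_gap: 0.0649
```

```bash
python3 edge.py
```

```text
[ 0.5049 -0.2895  0.0348] [[0.073, 0.997, 0.004], [0.669, -0.046, -0.742], [-0.74, 0.057, -0.671]] [-0.59  1.08  0.86  2.29  1.31  0.11 -1.45] 0.06492162477391104
plane 13059 [ 0.50364611 -0.23139028  0.08067336] [0.0496258  0.99839014 0.02746636] x [0.47010499 0.54090473] zmin 0.002720575780322309
```

>>> {"op": "servo_tool", "data": {
  "commands": [
    [-1,[-8,-15,30],[0,0,0]],
    [-1,[-8,-25,10],[0,0,0]],
    [-1,[-8,-25,0],[0,0,0]],
    [-1,[-8,-20,0],[0,0,0]],
    [-1,[0,0,0],[0,0,0]]
  ]
}}

```text
clock: 35.92
ee_pos: [0.4736, -0.3774, 0.0832]
tool_rot: [[0.084, 0.996, 0.011], [0.671, -0.048, -0.74], [-0.736, 0.069, -0.673]]
force: [0.0, 0.4, -1.0]
finger_gap: 0.0648
```

```bash
sed -i 's/&(red|(h\[...,1\]<60))$/\&(red|(h[...,1]<60))\&(P[...,2]>.012)/' edge.py; python3 edge.py
```

```text
[ 0.4736 -0.3774  0.0832] [[0.084, 0.996, 0.011], [0.671, -0.048, -0.74], [-0.736, 0.069, -0.673]] [-0.36  0.9   0.75  2.33  1.86  0.27 -1.8 ] 0.0647908098112136
plane 12898 [ 0.47157552 -0.31951059  0.13135711] [0.04314745 0.99856846 0.03161202] x [0.43884913 0.50683309] zmin 0.10528804159816144
```

>>> {"op": "servo_tool", "data": {
  "commands": [
    [-1,[-3,0,-15],[0,0.06,0.015]],
    [-1,[0,0,-20],[0,0,0]],
    [-1,[0,0,-20],[0,0,0]],
    [-1,[0,0,-10],[0,0,0]],
    [-1,[0,0,0],[0,0,0]]
  ]
}}

```text
clock: 36.6
ee_pos: [0.475, -0.3718, 0.0173]
tool_rot: [[0.024, 1.0, -0.013], [0.674, -0.026, -0.738], [-0.738, 0.009, -0.675]]
force: [-0.3, 0.8, -1.4]
finger_gap: 0.0648
```

```bash
python3 edge.py
```

```text
[ 0.475  -0.3718  0.0173] [[0.024, 1.0, -0.013], [0.674, -0.026, -0.738], [-0.738, 0.009, -0.675]] [-0.29  1.    0.62  2.31  1.91  0.34 -1.89] 0.06481779030465819
plane 12906 [ 0.47502765 -0.31398232  0.06559101] [0.02881163 0.99911154 0.03075745] x [0.44176296 0.50889509] zmin 0.03943489346259059
```

>>> {"op": "servo_tool", "data": {
  "commands": [
    [-1,[-2.5,0,-10],[-0.03,0,0]],
    [-1,[0,0,-10],[0,0,0]],
    [-1,[0,0,-6],[0,0,0]],
    [-1,[0,0,-2],[0,0,0]],
    [-1,[0,0,0],[0,0,0]]
  ]
}}

```text
clock: 37.28
ee_pos: [0.4737, -0.3724, -0.0086]
tool_rot: [[0.026, 1.0, -0.011], [0.65, -0.025, -0.759], [-0.759, 0.013, -0.651]]
force: [-0.3, -0.4, -1.4]
finger_gap: 0.0646
```

```bash
sed -i 's/>.012)/>.008)/' edge.py; python3 edge.py
```

```text
[ 0.4737 -0.3724 -0.0086] [[0.026, 1.0, -0.011], [0.65, -0.025, -0.759], [-0.759, 0.013, -0.651]] [-0.27  1.05  0.55  2.31  1.94  0.42 -1.98] 0.0646477587203889
plane 12977 [ 0.47321711 -0.31309296  0.03798885] [0.02596657 0.99966082 0.0019947 ] x [0.44002189 0.50795018] zmin 0.011885308332818176
```

Well aligned now; about 6 mm to go, feeling downward.

>>> {"op": "servo_tool", "data": {
  "commands": [
    [-1,[-1,0,-2],[0,0,0]],
    [-1,[0,0,-1],[0,0,0]],
    [-1,[0,0,-0.7],[0,0,0]]
  ]
}}

```text
clock: 37.7
ee_pos: [0.4726, -0.3726, -0.0119]
tool_rot: [[0.027, 1.0, -0.011], [0.65, -0.026, -0.759], [-0.759, 0.014, -0.651]]
force: [-0.2, -0.0, -2.1]
finger_gap: 0.0647
```

>>> {"op": "servo_tool", "data": {
  "commands": [
    [-1,[0,0,-0.7],[0,0,0]],
    [-1,[0,0,-0.7],[0,0,0]]
  ]
}}

```text
clock: 37.95
ee_pos: [0.4727, -0.3726, -0.0133]
tool_rot: [[0.027, 1.0, -0.011], [0.65, -0.026, -0.759], [-0.759, 0.014, -0.651]]
force: [-0.2, 0.1, -1.2]
finger_gap: 0.0645
```

>>> {"op": "servo_tool", "data": {
  "commands": [
    [-1,[0,0,-0.7],[0,0,0]],
    [-1,[0,0,-0.7],[0,0,0]]
  ]
}}

```text
clock: 38.2
ee_pos: [0.4727, -0.3727, -0.0147]
tool_rot: [[0.027, 1.0, -0.011], [0.65, -0.026, -0.76], [-0.76, 0.014, -0.65]]
force: [-0.5, 4.5, 4.3]
finger_gap: 0.0649
```

>>> {"op": "servo_tool", "data": {
  "commands": [
    [-1,[0,0,-0.5],[0,0,0]]
  ]
}}

```text
clock: 38.33
ee_pos: [0.4727, -0.3728, -0.0147]
tool_rot: [[0.028, 1.0, -0.01], [0.649, -0.026, -0.76], [-0.76, 0.014, -0.65]]
force: [-0.4, 6.0, 7.9]
finger_gap: 0.0646
```

>>> {"op": "servo_tool", "data": {
  "commands": [
    [1,[0,0,0.5],[0,0,0]],
    [1,[0,0,0],[0,0,0]],
    [1,[0,0,0],[0,0,0]],
    [1,[0,22,19],[0,0,0]],
    [1,[0,38,32],[0,0,0]],
    [1,[0,38,32],[0,0,0]],
    [1,[0,10,50],[0,0,0]],
    [1,[0,0,50],[0,0,0]],
    [1,[0,0,0],[0,0,0]]
  ]
}}

```text
clock: 39.45
ee_pos: [0.4704, -0.2844, 0.1475]
tool_rot: [[0.024, 1.0, -0.02], [0.64, -0.031, -0.768], [-0.768, 0.006, -0.641]]
force: [-0.0, 0.2, -0.3]
finger_gap: 0.0855
```

>>> {"op": "servo_tool", "data": {
  "commands": [
    [1,[0,-12,0],[0.166,0,0]],
    [1,[0,-12,0],[0.166,0,0]],
    [1,[0,-12,0],[0.166,0,0]],
    [1,[0,-12,0],[0.166,0,0]],
    [1,[0,-12,0],[0.166,0,0]],
    [1,[0,0,0],[0,0,0]]
  ]
}}

```text
clock: 40.2
ee_pos: [0.4669, -0.3357, 0.134]
tool_rot: [[0.021, 0.999, -0.042], [0.979, -0.029, -0.201], [-0.202, -0.037, -0.979]]
force: [0.1, -0.8, -0.7]
finger_gap: 0.0856
```

```bash
python3 -c "
from h import *
s=manip.observe();print(s['ee_pos'],np.round(s['joint_pos'],2),np.round(s['tool_rot'],3))"
```

```text
[ 0.46691844 -0.33566528  0.13398461] [0.38 0.49 0.03 2.07 0.36 0.57 0.08] [[ 0.021  0.999 -0.042]
 [ 0.979 -0.029 -0.201]
 [-0.202 -0.037 -0.979]]
```

>>> {"op": "servo_tool", "data": {
  "commands": [
    [1,[0,0,0],[0.12,-0.04,0]],
    [1,[0,0,0],[0.08,0,0.12]],
    [1,[0,0,0],[0,0,0.175]],
    [1,[0,0,0],[0,0,0.175]],
    [1,[0,0,0],[0,0,0.175]],
    [1,[0,0,0],[0,0,0.175]],
    [1,[0,0,0],[0,0,0.175]],
    [1,[0,0,0],[0,0,0.175]],
    [1,[0,0,0],[0,0,0.175]],
    [1,[0,0,0],[0,0,0.175]],
    [1,[0,0,0],[0,0,0.08]],
    [1,[0,0,0],[0,0,0]]
  ]
}}

```text
clock: 41.7
ee_pos: [0.4671, -0.3216, 0.1158]
tool_rot: [[-0.998, -0.067, -0.019], [-0.067, 0.998, -0.005], [0.019, -0.003, -1.0]]
force: [0.1, -1.0, -0.7]
finger_gap: 0.0849
```

Run:
```python
from h import *
s,im,P,red,L,h=shot("wrist")
print(np.round(s["ee_pos"],4),np.round(s["tool_rot"],3).tolist(),np.round(s["joint_pos"],2))
m=red&(P[...,0]<.52)&(P[...,0]>.43)&(P[...,1]<-.29)&(P[...,1]>-.39)&(P[...,2]>.05)
q=P[m]; print(m.sum(),q.min(0),q.max(0),cv2.minAreaRect(q[:,:2].astype(np.float32)))
```

```text
[ 0.4671 -0.3216  0.1158] [[-0.998, -0.067, -0.019], [-0.067, 0.998, -0.005], [0.019, -0.003, -1.0]] [ 0.92  0.59 -0.62  2.    0.52  0.73  1.61]
2583 [ 0.44057603 -0.35387474  0.05004513] [ 0.50070874 -0.31263747  0.07192064] ((0.4704163074493408, -0.333309143781662), (0.04005245119333267, 0.059726133942604065), 88.39720153808594)
```

>>> {"op": "servo_tool", "data": {
  "commands": [
    [1,[3,-11,0],[0,-0.02,-0.087]],
    [1,[1,0,-20],[0,0,0]],
    [1,[0,0,-20],[0,0,0]],
    [1,[0,0,0],[0,0,0]]
  ]
}}

```text
clock: 42.25
ee_pos: [0.4719, -0.3309, 0.0732]
tool_rot: [[-1.0, 0.03, -0.0], [0.03, 1.0, -0.004], [-0.0, -0.004, -1.0]]
force: [0.1, 0.2, 0.3]
finger_gap: 0.0853
```

>>> {"op": "servo_tool", "data": {
  "commands": [
    [1,[0,-2,-25],[0,0,0]],
    [1,[0,0,-25],[0,0,0]],
    [1,[0,0,-18],[0,0,0]],
    [1,[0,0,-10],[0,0,0]],
    [1,[0,0,0],[0,0,0]],
    [-1,[0,0,0],[0,0,0]],
    [-1,[0,0,0],[0,0,0]],
    [-1,[0,0,0],[0,0,0]],
    [-1,[0,0,0],[0,0,0]],
    [-1,[0,0,0],[0,0,0]],
    [-1,[0,0,0],[0,0,0]]
  ],
  "force": 40
}}

```text
clock: 43.62
ee_pos: [0.4749, -0.3335, -0.0029]
tool_rot: [[-0.999, 0.033, 0.004], [0.033, 0.999, -0.008], [-0.005, -0.008, -1.0]]
force: [0.7, 0.3, -1.2]
finger_gap: 0.0401
```

>>> {"op": "servo_tool", "data": {
  "commands": [
    [-1,[0,0,25],[0,0,0]],
    [-1,[0,0,60],[0,0,0]],
    [-1,[0,10,60],[0,0,0]],
    [-1,[0,30,60],[0,0,0]],
    [-1,[0,40,30],[0,0,-0.164]],
    [-1,[2,45,10],[0,0,-0.164]],
    [-1,[3,45,0],[0,0,-0.164]],
    [-1,[3,45,0],[0,0,-0.164]],
    [-1,[3,45,0],[0,0,-0.164]],
    [-1,[3,45,0],[0,0,-0.164]],
    [-1,[3,45,0],[0,0,-0.164]],
    [-1,[3,45,0],[0,0,-0.164]]
  ]
}}

```text
clock: 45.12
ee_pos: [0.4914, 0.0683, 0.2441]
tool_rot: [[-0.175, 0.985, -0.001], [0.985, 0.175, -0.007], [-0.006, -0.003, -1.0]]
force: [1.7, 1.0, -1.4]
finger_gap: 0.0397
```

>>> {"op": "servo_tool", "data": {
  "commands": [
    [-1,[2,45,0],[0,0,0.04]],
    [-1,[2,45,0],[0,0,0]],
    [-1,[0,40,0],[0,0,0]],
    [-1,[0,10,0],[0,0,0]],
    [-1,[0,0,0],[0,0,0]],
    [-1,[0,0,0],[0,0,0]]
  ]
}}

```text
clock: 45.88
ee_pos: [0.4933, 0.2148, 0.2436]
tool_rot: [[-0.218, 0.976, -0.002], [0.976, 0.218, -0.008], [-0.007, -0.004, -1.0]]
force: [-0.7, -0.8, -1.5]
finger_gap: 0.04
```

```bash
cat > meas2.py <<'E'
from fit import *
import sys
z=float(sys.argv[1])
s=manip.observe(); im=manip.get_image("wrist"); U,V,Z,rep=run(im,s["ee_pos"],s["tool_rot"])
ee=np.array(s["ee_pos"]); a=ee[:2]-[.5,.2285]; v0=-a[0]*np.sin(.2375)+a[1]*np.cos(.2375)
print(np.round(ee,4),np.round(s["tool_rot"],3).tolist(),s["finger_gap"],"v0",v0)
near=abs(U)<.05
rep("held",near&(Z>z-.006)&(abs(V-v0)<.034),[v0,z])
rep("upper_left",near&(Z>.085)&(Z<.137)&(V>.0)&(V<.068))
rep("upper_right",near&(Z>.085)&(Z<.137)&(V>-.068)&(V<-.01))
rep("row_left",near&(Z>.03)&(Z<.095)&(V>.06)&(V<.11))
E
python3 meas2.py .28
```

```text
[0.4933 0.2148 0.2436] [[-0.218, 0.976, -0.002], [0.976, 0.218, -0.008], [-0.007, -0.004, -1.0]] 0.039992100937196844 v0 -0.011715205228010688
held 9594 v,z centre [ -9.6 284. ] u ends [-30.6  10.5] mid -10.0 edge slopes [0.016 0.004]
upper_left 2130 v,z centre [ 33.5 103.1] u ends [-18.8  20.4] mid 0.8 edge slopes [-0.008 -0.003]
upper_right 577 v,z centre [-35.2 104.8] u ends [-17.5  21.6] mid 2.0 edge slopes [-0.007  0.004]
row_left 1024 v,z centre [69.3 47.7] u ends [-18.7  20.6] mid 0.9 edge slopes [ 0.009 -0.052]
```

>>> {"op": "servo_tool", "data": {
  "commands": [
    [-1,[8,11,0],[0.004,0,0.015]],
    [-1,[0,0,-30],[0,0,0]],
    [-1,[0,0,-30],[0,0,0]],
    [-1,[0,0,-20],[0,0,0]],
    [-1,[0,0,0],[0,0,0]],
    [-1,[0,0,0],[0,0,0]]
  ]
}}

```text
clock: 46.68
ee_pos: [0.5066, 0.225, 0.163]
tool_rot: [[-0.228, 0.974, 0.002], [0.974, 0.228, -0.001], [-0.002, 0.002, -1.0]]
force: [0.8, -0.2, -2.0]
finger_gap: 0.0395
```

```bash
python3 meas2.py .204
```

```text
[0.5066 0.225  0.163 ] [[-0.228, 0.974, 0.002], [0.974, 0.228, -0.001], [-0.002, 0.002, -1.0]] 0.03948161670830561 v0 -0.004963699476983214
held 9740 v,z centre [ -3.1 203.4] u ends [-16.7  25.4] mid 4.4 edge slopes [ 0.009 -0.003]
upper_left 3781 v,z centre [ 33.5 103.1] u ends [-18.6  20.8] mid 1.1 edge slopes [-0.009 -0.004]
row_left 1746 v,z centre [69.3 47.8] u ends [-18.9  20.1] mid 0.6 edge slopes [-0.018  0.002]
```

>>> {"op": "servo_tool", "data": {
  "commands": [
    [-1,[-3.5,1.4,0],[0,0,0]],
    [-1,[0,0,-15],[0,0,0]],
    [-1,[0,0,-10],[0,0,0]],
    [-1,[0,0,-5],[0,0,0]],
    [-1,[0,0,0],[0,0,0]],
    [-1,[0,0,0],[0,0,0]]
  ]
}}

```text
clock: 47.48
ee_pos: [0.5035, 0.2267, 0.1323]
tool_rot: [[-0.228, 0.974, 0.004], [0.974, 0.228, -0.001], [-0.002, 0.004, -1.0]]
force: [-1.0, 0.7, -1.1]
finger_gap: 0.0394
```

```bash
python3 meas2.py .173
```

```text
[0.5035 0.2267 0.1323] [[-0.228, 0.974, 0.004], [0.974, 0.228, -0.001], [-0.002, 0.004, -1.0]] 0.03939037929760049 v0 -0.0025239940524724473
held 9878 v,z centre [ -0.7 172.7] u ends [-20.1  22.7] mid 1.3 edge slopes [ 0.011 -0.005]
upper_left 4178 v,z centre [ 33.5 103.2] u ends [-18.5  20.5] mid 1.0 edge slopes [-0.005 -0.007]
row_left 2256 v,z centre [69.3 47.8] u ends [-18.8  20.4] mid 0.8 edge slopes [-0.01   0.001]
```

12.4 mm to go; descend 8, then feel.

>>> {"op": "servo_tool", "data": {
  "commands": [
    [-1,[0,0,-4],[0,0,0]],
    [-1,[0,0,-2],[0,0,0]],
    [-1,[0,0,-1],[0,0,0]],
    [-1,[0,0,-0.7],[0,0,0]],
    [-1,[0,0,-0.5],[0,0,0]]
  ]
}}

```text
clock: 48.15
ee_pos: [0.5038, 0.2268, 0.124]
tool_rot: [[-0.228, 0.974, 0.005], [0.974, 0.228, -0.0], [-0.002, 0.005, -1.0]]
force: [-0.2, 0.0, -1.6]
finger_gap: 0.0396
```

>>> {"op": "servo_tool", "data": {
  "commands": [
    [-1,[0,0,-0.6],[0,0,0]],
    [-1,[0,0,-0.5],[0,0,0]]
  ]
}}

```text
clock: 48.4
ee_pos: [0.5038, 0.2268, 0.123]
tool_rot: [[-0.228, 0.974, 0.005], [0.974, 0.228, -0.0], [-0.001, 0.005, -1.0]]
force: [-0.5, -0.4, -1.6]
finger_gap: 0.0396
```

>>> {"op": "servo_tool", "data": {
  "commands": [
    [-1,[0,0,-0.5],[0,0,0]],
    [-1,[0,0,-0.4],[0,0,0]]
  ]
}}

```text
clock: 48.65
ee_pos: [0.5039, 0.2268, 0.122]
tool_rot: [[-0.228, 0.974, 0.005], [0.974, 0.228, -0.0], [-0.001, 0.005, -1.0]]
force: [-0.1, -0.4, -1.7]
finger_gap: 0.0393
```

Mid is at ≈162.4; expected contact ≈160.3.

>>> {"op": "servo_tool", "data": {
  "commands": [
    [-1,[0,0,-0.5],[0,0,0]],
    [-1,[0,0,-0.4],[0,0,0]]
  ]
}}

```text
clock: 48.9
ee_pos: [0.5038, 0.2268, 0.121]
tool_rot: [[-0.228, 0.974, 0.005], [0.974, 0.228, -0.0], [-0.001, 0.005, -1.0]]
force: [0.2, -0.1, -1.8]
finger_gap: 0.0395
```

>>> {"op": "servo_tool", "data": {
  "commands": [
    [-1,[0,0,-0.4],[0,0,0]]
  ]
}}

```text
clock: 49.02
ee_pos: [0.5038, 0.2268, 0.1206]
tool_rot: [[-0.228, 0.974, 0.005], [0.974, 0.228, -0.0], [-0.001, 0.005, -1.0]]
force: [-0.7, -0.0, 0.6]
finger_gap: 0.0397
```

>>> {"op": "servo_tool", "data": {
  "commands": [
    [-1,[0,0,-0.4],[0,0,0]]
  ]
}}

```text
clock: 49.15
ee_pos: [0.504, 0.227, 0.1204]
tool_rot: [[-0.228, 0.974, 0.006], [0.974, 0.228, 0.0], [-0.001, 0.006, -1.0]]
force: [-1.2, -0.6, 3.6]
finger_gap: 0.0395
```

>>> {"op": "servo_tool", "data": {
  "commands": [
    [-0.6,[0,0,0],[0,0,0]],
    [0.2,[0,0,0],[0,0,0]],
    [0.2,[0,0,0],[0,0,0]],
    [0.2,[0,0,0],[0,0,0]],
    [0.2,[0,0,10],[0,0,0]],
    [0.2,[0,0,30],[0,0,0]],
    [0.2,[0,0,50],[0,0,0]],
    [0.2,[0,-40,50],[0,0,0]],
    [0.2,[0,-60,0],[0,0,0]],
    [0.2,[0,-60,0],[0,0,0]],
    [0.2,[0,0,0],[0,0,0]]
  ]
}}

```text
clock: 50.52
ee_pos: [0.5036, 0.0651, 0.2678]
tool_rot: [[-0.231, 0.973, 0.01], [0.973, 0.231, 0.001], [-0.002, 0.01, -1.0]]
force: [0.1, 0.5, -0.4]
finger_gap: 0.0511
```

Run:
```python
from fit import *
s=manip.observe(); print(np.round(s["ee_pos"],3),np.round(s["force"],1))
im=manip.get_image("wrist"); U,V,Z,rep=run(im,0,0); n=abs(U)<.05
rep("top",n&(Z>.15)&(Z<.21),[0,.16])
rep("upper_left",n&(Z>.085)&(Z<.137)&(V>.03)&(V<.068),[.0335,.103])
rep("upper_right",n&(Z>.085)&(Z<.139)&(V<-.01)&(V>-.07),[-.0355,.1045])
rep("row_right",n&(Z>.03)&(Z<.08)&(V<-.07)&(V>-.11),[-.068,.048])
rep("row_left",n&(Z>.03)&(Z<.095)&(V>.06)&(V<.11),[.069,.048])
a=im["pixels"]; b=manip.get_image("side")["pixels"][130:290,100:310]
cv2.imwrite("pics/f.png",np.hstack([cv2.resize(a,(400,300)),cv2.resize(b,(400,300),interpolation=cv2.INTER_CUBIC)])[...,::-1])
```

```text
[0.504 0.065 0.268] [ 0.1  0.5 -0.4]
top 2026 v,z centre [  0.7 160.3] u ends [-17.7  21.6] mid 2.0 edge slopes [0.025 0.006]
upper_right 1517 v,z centre [-35.4 104.8] u ends [-17.6  21.6] mid 2.0 edge slopes [ 0.011 -0.012]
row_right 624 v,z centre [-68.8  47.5] u ends [-18.2  21.3] mid 1.6 edge slopes [ 0.018 -0.021]
```

View pics/f.png

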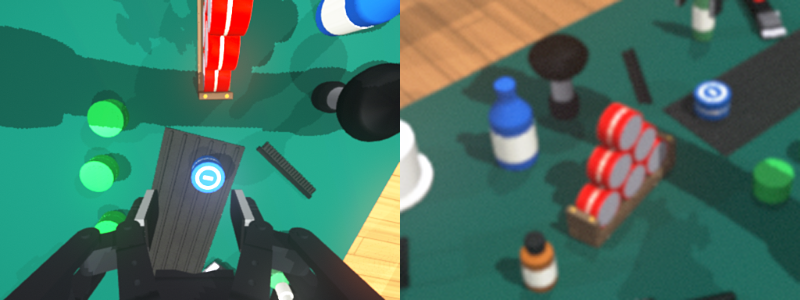

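The side panel shows the complete 3-2-1 pyramid, all steel bases facing the camera, so the lids face +x (top tin at (617,125)). The robot is clear and the fits match the targets, so I'll hand in.

```bash
python3 -c "
from plant import manip
print(manip.sign_off())"
```

```text
the job is handed in; nothing more can be done
None
```

The 3-2-1 pyramid is finished and handed in at about 50.6 s of the 72 s allowed. I tipped each red tin onto its edge in a mat groove, regripped it from above on its flat faces, and set it down by feel. The first went into the second-tier gap (about 6 N at touch) and the second on top (about 4 N).

**Final positions:** in the last wrist picture, in my estimate of the rack's frame, the second-tier tin's middle is 35.4 mm toward -y and 104.8 mm up. The top tin's is +0.7 mm along the row and 160.3 mm up. Both are about 2 mm toward +x, which is inside the limits. The rack frame itself may be off by about 1 mm.

**Rest of the pile and counter:** the side picture shows every steel base facing the same way, so all lids face +x. In the last pictures row_right sits where it was and the visible bystanders look untouched. I did not re-measure upper_left and row_left after releasing the top tin; both were unchanged just before. Row_middle was only measured before the first placing, and I did not measure the bystanders.

**What disagreed:**
- **Gripper geometry:** the real pads sit about 37 mm farther behind the reported TCP than the description says. My first grip on tin one closed too far back, without moving the tin. I used the measured offset from then on.
- **Joint limit:** joint 6 reached its lower limit (0.11) while I was standing the second tin on edge. I backed off and used the first tin's spot instead.

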